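Wind the colorimeter's sample carriage home with its removable crank

TASK

Pick up the crank from the blue mat, fit it fully down onto the square shaft of the hand-wound colorimeter and turn it clockwise (seen from above) until the orange plate of the sample carriage is flush against the white reader, coming gently up to the stop. Then lift the crank off and stand it upright back on the mat, letting go of it. Do not press or force the crank hard, and leave the bottles, jar and beaker where they are.

Things in the scene. Friction and masses are not known exactly. Their poses are not given: they have to be found in the camera images.
- hub_center (a point): Loose steel crank, 0.3 kg, standing upright: centre of the hub's grip part, 58 mm above the hub's underside; z up the hub, x along the arm to the red knob. Grip part: 26 x 26 mm block, flat sides square to x and y, 32 to 80 mm above the underside. Flat arm along x, 16 mm wide, 13 to 23 mm above the underside; counterweight to 45 mm behind the hub (-x).
- hub_foot (a point): Centre of the underside of the crank's hub (38 x 38 mm up to 32 mm), axes as hub_center. Here opens the square socket: 24.4 mm wide, 28 mm deep, sides square to x and y.
- knob_center (a point): Centre of the crank's upright red knob, 80 mm from the hub's axis along x and 48 mm above the level of the hub's underside; axes of the crank. 22 mm diameter, 44 mm tall, standing 2 mm above the arm. It spins freely about its own axis, so it can be held tight while the hand goes round the circle without turning.
- stub (a point): Foot of the colorimeter's upright square steel shaft, on its axis, on the brass collar 53 mm above the bench. Square: 22 x 22 mm, 18 mm tall; on it a round locating nose, 22 mm diameter, coned from 20 mm, top at 26 mm above this point. Its angle is NOT reported (the axes here are the machine's) and differs every time. Seated, the hub's underside rests at this point.
- machine: The colorimeter, fixed; origin on the bench under the shaft; y points from the white reader (near face 270 mm from the shaft, 143 mm tall) to the shaft. Grey gear housing 110 x 110 mm, top at 50 mm, around the shaft. The socket slips over the nose at any angle, then rests on the square (18 mm above its seat) until turned to within about 0.12 rad of one of four matching angles.
- carriage (a joint): Distance in m of the orange carriage plate (56 x 82 mm) from flush against the reader: 0 = home; it starts 0.026 to 0.049 out. One clockwise turn of the shaft, seen from above, moves it 0.060 nearer. The shaft has 0.16 Nm of friction (it does not turn from a light rub on its top) and meets a firm stop at home, to be felt and not forced.
- mat: Blue plastic mat 220 x 160 x 4 mm, fixed on the bench; origin at the centre of its underside, x along its long side.
- jar: Bystander: white jar, 72 mm across, 85 mm tall, green lid; origin at the centre of its underside.
- amber: Bystander: amber bottle, 60 mm across, 125 mm tall, white cap; origin at the centre of its underside.
- dye: Bystander: slim white bottle, 42 mm across, 105 mm tall, blue cap; origin at the centre of its underside.
- beaker: Bystander: empty glass beaker, 60 mm across, 75 mm tall; origin at the centre of its underside.
Not all that is in view belongs to the job. There is more than one size of the part that bears hub_center; the job needs the middle-sized.

How it is judged:
By the outcome, as a careful person would: the job done as asked, in the order asked, and still so for the second after the job is handed in, with the robot touching nothing.
It also fails if it takes over 72 s, if anything falls off the work surface, if the arm or the gripper's body presses on something with over 40 N, if the wrist force passes 120 N, or if a joint passes its speed limit or range.

ROBOT

A 7-joint arm with a two-finger parallel gripper is mounted at the origin on the work surface. World frame = base frame: x ahead of the robot, y to its left, z up, the work surface at z = 0. Lengths are in m, angles in rad, forces in N, time in s.
With the tool pointing down it reaches from about 0.35 to 0.9 m from the base axis. Payload 8.1 kg.
Tool frame: the origin (TCP) lies on the centre line of the jaws, within the pads' length; the fingertips stand 14 mm ahead of it and the grasp point (between the pads) lies 5 mm behind it; z points along the fingers, y is the direction in which the jaws open and shut (so a half turn about z gives the same grasp; the last joint's range is limited). The gripper opens to 92 mm and grips with 3 to 60 N. Pads are 19 mm wide; open, the fingers measure 130 mm over their backs; the gripper's body (75 mm by 190 mm) begins 47 mm behind the grasp point.
Start: joints at [-1.226, 0.434, 0.025, 1.573, -0.012, 1.134, -0.075], TCP at [0.271, 0.563, 0.241] pointing down, gripper open.
Joint ranges: [-2.62, 2.62], [-0.44, 2.09], [-1.27, 1.32], [0.08, 2.57], [-1.32, 4.46], [0.12, 2], [-2.74, 2.74]. Speed limits (rad/s): [2.22, 2.22, 3.01, 3.01, 3.14, 3.14, 3.14].

INTERFACE

Orientations are given as a 3x3 rotation matrix whose columns are the frame's x, y, z axes.
In Python, from bench import observe, camera, hand_in gives the robot as it stands.
- The arm moves only by the shell command python3 -m pendant 'ROWS'. ROWS is JSON, a list of rows, each a list of 5 numbers: the shift along the tool's x, y, z in units of 0.5 m (1.0 is 0.5 m), then the turn about the tool's z in units of 0.08 rad (1.0 is 0.08 rad), then the closure, from -1 (fully open) to 1 (shut), so that 0 is half open. In form: [[tx, ty, tz, twist, fingers], ...]. A call has 1 to 20 rows; each row shifts and turns the commanded pose from where the row before left it, along the tool's axes as they then stand; what a row does not reach is not made up. A row lasts 1/10 s, in which the tool goes at most 50 mm and 8.59 degrees, less where a joint would pass 70% of its speed; a pose out of reach is approached as far as the arm can. A call with a number of a shift or a turn outside -1 to 1 is refused whole. A call with a gripper value outside its range is refused whole. The fingers move at their own pace and stop on an object; the grip force is fixed at half the most. Time passes only in rows, so rows that do not move let the fingers close. It gives the time, the measured TCP pose, the force and the opening at its end, in the units of the state.
- observe(): the state, without advancing time (a new reading comes with each control period).
- camera(name): name is "side" or "top" or "wrist"; returns a dict with "frame" (420x560x3 uint8, red, green, blue), "fx", "fy", "cx", "cy" (pixels), "eye" and "rotation" of the camera in the world; the wrist camera has in their place "hand_eye" (4x4, takes a point from camera to tool coordinates, whose origin is the TCP and whose axes are the flange's). Camera axes: x right, y down, z forward; pixel columns grow to the right and rows downward; lengths in m; the calibration is good to about 2 mm. A picture is of the moment at which its call begins: read the wrist's pose just before it. There is no depth.
- hand_in(): hands the job in, once; it reports no verdict.
The state is a dict: "time_s": time; "joint_pos": joint angles; "dq": joint speeds; "joint_torque": joint torques, N m; "ee_pos": TCP position; "orientation": TCP orientation; "force": force on the tool from outside, world axes, zero at the start; "wrist_torque": the same for the moment, N m; "gripper_width": opening from 0.0 (shut) to 1.0 (fully open).
Only numpy, scipy, OpenCV 4.12 (cv2) and the standard library are available. Lean on these libraries where they do the work, as an engineer would, in place of code of your own. Each camera call takes 0.05 s, during which the arm holds its last target.

## Working session

There is one attempt and no reset: what is moved stays moved. The work goes in short steps, Python scripts to look and compute and a shell command to move; the robot and the scene stay as the last step left them, time stands still between calls to the robot, and variables do not carry over. Pictures are saved under pics/ and viewed, and the job is handed in when it is done.

```bash
ls; mkdir -p pics; python3 - <<'E'
from bench import observe,camera
import cv2
s=observe();print({k:(v if not hasattr(v,'round') else v) for k,v in s.items()})
for n in("side","top","wrist"):
    c=camera(n);cv2.imwrite(f"pics/{n}0.png",c["frame"][:,:,::-1])
    print(n,{k:v for k,v in c.items() if k!="frame"})
E
```

```text
pics
{'time_s': 0.0, 'joint_pos': array([-1.22561867,  0.43523511,  0.0249439 ,  1.57407481, -0.01161171,
        1.13398925, -0.07509566]), 'dq': array([ 0.00163841,  0.00313499, -0.00097141,  0.0014677 , -0.00049856,
       -0.00341317,  0.00212481]), 'joint_torque': array([-3.44820037e-04, -6.67861247e+01,  9.84820314e-01, -3.14458144e+01,
       -6.05315901e-02,  4.32279613e-02,  1.39234121e-04]), 'ee_pos': array([0.2704258 , 0.56293723, 0.23994569]), 'orientation': array([[-9.01392578e-01,  4.33002425e-01, -5.66533050e-04],
       [ 4.33002779e-01,  9.01391411e-01, -1.45527220e-03],
       [-1.19468367e-04, -1.55708195e-03, -9.99998781e-01]]), 'force': array([-0.77666091,  0.71382959, -0.89694158]), 'wrist_torque': array([-0.05294154, -0.02215482,  0.02941702]), 'gripper_width': 0.9991343861140468}
side {'fx': 437.57441492083206, 'fy': 437.57441492083206, 'cx': 274.4364946747205, 'cy': 207.36906505076504, 'eye': array([ 0.16819432, -0.70904513,  0.67509319]), 'rotation': array([[ 0.90502351, -0.25623437,  0.33952377],
       [-0.42492338, -0.50839669,  0.74898126],
       [-0.01
[... 154 characters left out ...]
rray([0.41499621, 0.12192387, 1.34208954]), 'rotation': array([[-9.24674092e-04, -9.96429523e-01,  8.44236382e-02],
       [-9.99667292e-01, -1.25511616e-03, -2.57629413e-02],
       [ 2.57769168e-02, -8.44193722e-02, -9.96096843e-01]])}
wrist {'fx': 344.2182346180935, 'fy': 344.2182346180935, 'cx': 281.73449897145525, 'cy': 207.80846260201193, 'hand_eye': array([[-5.54705713e-04, -9.64583005e-01, -2.63778922e-01,
         7.06427662e-02],
       [ 9.99999701e-01, -3.92770355e-04, -6.66641357e-04,
        -8.25219582e-04],
       [ 5.39426382e-04, -2.63779212e-01,  9.64582934e-01,
        -1.44118986e-01],
       [ 0.00000000e+00,  0.00000000e+00,  0.00000000e+00,
         1.00000000e+00]])}
```

View pics/top0.png

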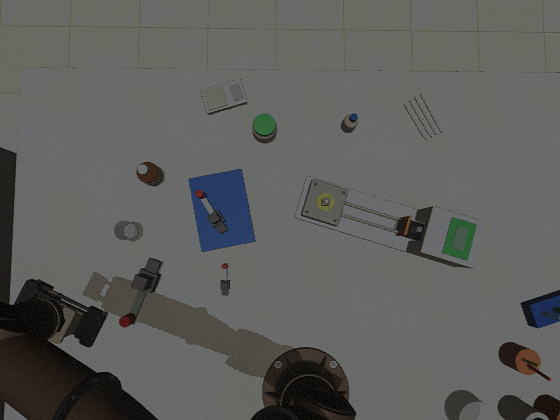

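View pics/side0.png

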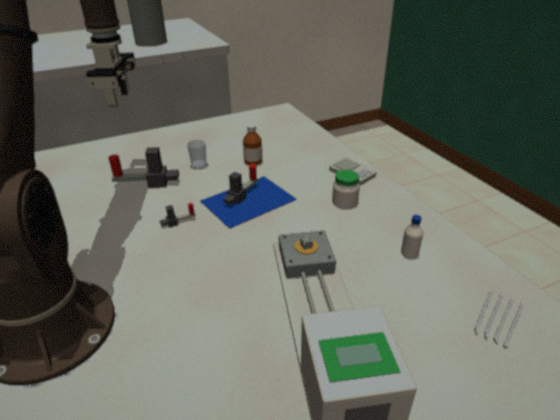

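View pics/wrist0.png

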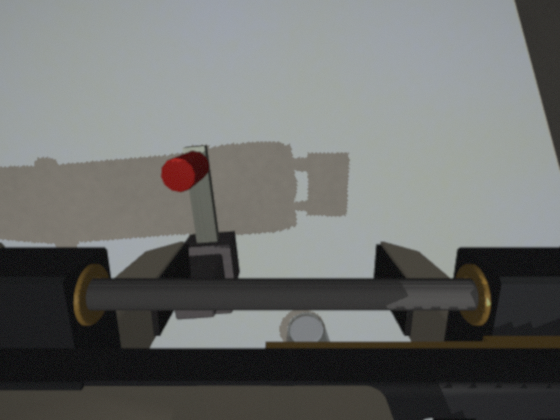

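The middle-sized crank is on the mat, with its red knob at about (201,195) and its hub at about (217,218) in the top view. The shaft is at (325,202) and the reader is on the right. I'll enlarge these areas to measure them.

```bash
cat > h.py <<'E'
import numpy as np,cv2
from bench import observe,camera
def ray(c,u,v):
    d=np.array([(u-c['cx'])/c['fx'],(v-c['cy'])/c['fy'],1]); return c['eye'],c['rotation']@d
def at(c,u,v,z):
    e,d=ray(c,u,v); return e+d*(z-e[2])/d[2]
def proj(c,p):
    q=c['rotation'].T@(np.asarray(p,float)-c['eye']); return np.array([c['fx']*q[0]/q[2]+c['cx'],c['fy']*q[1]/q[2]+c['cy']])
def wcam():
    s=observe(); c=camera('wrist'); R=s['orientation']; H=c['hand_eye']
    c['rotation']=R@H[:3,:3]; c['eye']=s['ee_pos']+R@H[:3,3]; c['s']=s; return c
def crop(c,u0,v0,w,h,k,fn,gain=1.8):
    f=cv2.convertScaleAbs(c['frame'][v0:v0+h,u0:u0+w,::-1],alpha=gain)
    f=cv2.resize(f,None,fx=k,fy=k,interpolation=cv2.INTER_CUBIC)
    for i in range(0,w,10):
        cv2.line(f,(i*k,0),(i*k,6),(0,0,255),1)
        if i%20==0: cv2.putText(f,str(u0+i),(i*k,18),0,.4,(0,0,255),1)
    for i in range(0,h,10):
        cv2.line(f,(0,i*k),(6,i*k),(0,0,255),1)
        if i%20==0: cv2.putText(f,str(v0+i),(8,i*k+4),0,.4,(0,0,255),1)
    cv2.imwrite(fn,f)
E
python3 - <<'E'
from h import *
t=camera('top');crop(t,180,160,80,100,6,'pics/t1.png',2.2);crop(t,290,165,200,110,4,'pics/t2.png',2.2)
s=camera('side');crop(s,195,150,150,130,5,'pics/s1.png',2)
E
```

```text
(no output)
```

View pics/t1.png

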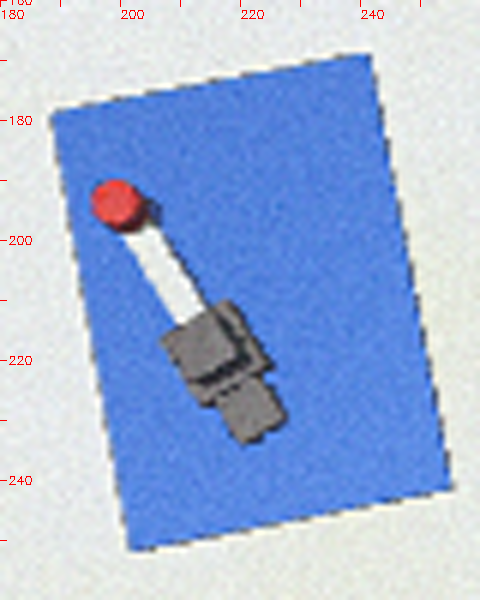

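View pics/t2.png

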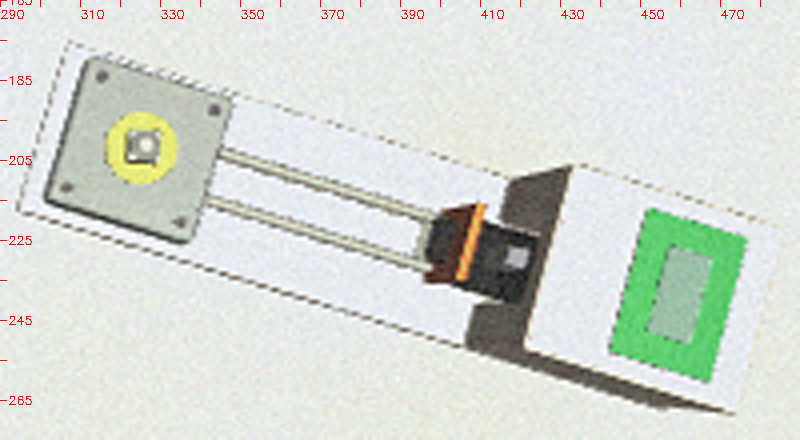

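View pics/s1.png

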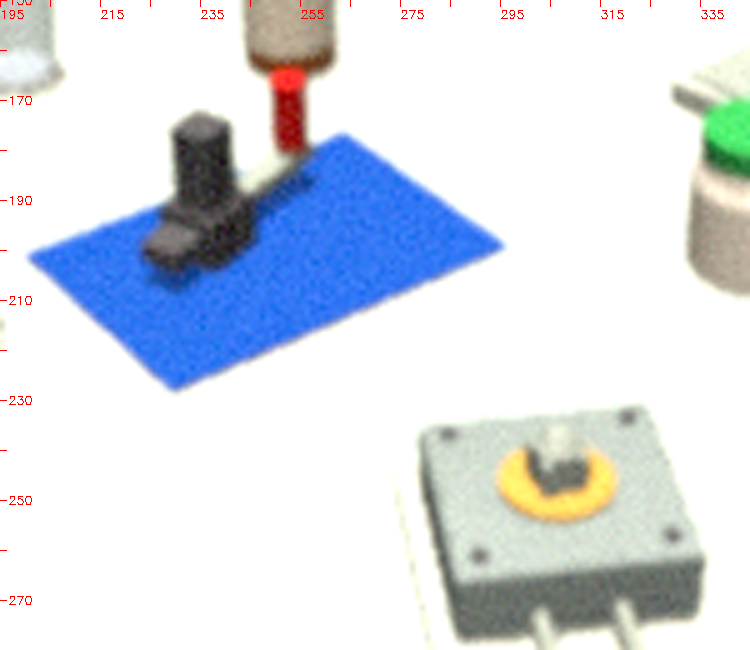

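```bash
python3 - <<'E'
from h import *
t=camera('top');s=camera('side')
hub=at(t,213.7,217.3,.084);kn=at(t,199.3,193.7,.074)
print('hub',hub,'knob',kn,np.linalg.norm((kn-hub)[:2]),np.arctan2(*(kn-hub)[1::-1]))
st=at(t,325.,201.75,.053);print('stub',st)
hc=[(92,57),(232,100),(188,243),(46,200)]
H=[at(t,290+a/4,165+b/4,.05) for a,b in hc];print('housing',np.mean(H,0),[np.linalg.norm(H[i]-H[i-1]) for i in range(4)])
print('side hub',at(s,235,173.5,.084),'knob',at(s,252,165.5,.074),'stub collar',at(s,195+558/5,150+482/5,.053))
e=H[1]-H[0];print('machine yaw', np.arctan2(-e[1],-e[0]))
mc=[(50,113),(372,55),(453,490),(132,550)]
M=[at(t,180+a/6,160+b/6,.004) for a,b in mc];print('mat',np.mean(M,0),M)
# carriage plate, reader near face top
print('reader top corners',at(t,290+572/4,165+165/4,.143),at(t,290+525/4,165+348/4,.143))
E
```

```text
hub [0.49143945 0.25763823 0.084     ] knob [0.55795979 0.2994451  0.074     ] 0.07856698061963152 0.5610997257063891
stub [ 0.53794316 -0.05498839  0.053     ]
housing [ 0.53626333 -0.05508055  0.05      ] [np.float64(0.10815505136374819), np.float64(0.10502952768232354), np.float64(0.10772464495795182), np.float64(0.1056295208921755)]
side hub [0.49423624 0.2611634  0.084     ] knob [0.55837338 0.29750908 0.074     ] stub collar [ 0.53849918 -0.05925742  0.053     ]
machine yaw 1.2729464395355725
mat [0.51753356 0.24223199 0.004     ] [array([0.60990429, 0.34204151, 0.004     ]), array([0.63925976, 0.18411715, 0.004     ]), array([0.42494882, 0.1435655 , 0.004     ]), array([0.39602138, 0.2992038 , 0.004     ])]
reader top corners [ 0.51774596 -0.33147108  0.143     ] [ 0.39636833 -0.29642202  0.143     ]
```

```bash
python3 -m pendant '[[-0.056,-0.03,0,0,-1],[-0.056,-0.03,0,0,-1],[-0.056,-0.03,0,0,-1],[-0.056,-0.03,0,0,-1],[-0.056,-0.03,0,0,-1],[-0.056,-0.03,0,0,-1],[-0.056,-0.03,0,0,-1],[-0.056,-0.03,0,0,-1],[-0.056,-0.03,0,0,-1],[-0.056,-0.03,0,0,-1],[-0.052,-0.028,0,0,-1],[-0.052,-0.028,0,0,-1],[0,0,0,-1,-1],[0,0,0,-1,-1],[0,0,0,-1,-1],[0,0,0,-1,-1],[0,0,0,-1,-1],[0,0,0,-1,-1],[0,0,0,-1,-1],[0,0,0,-1,-1]]'; python3 - <<'E'
from h import *
c=wcam();print(c['s']['joint_pos'],c['s']['ee_pos']);crop(c,0,0,560,420,1,'pics/w1.png',1.8)
E
```

```text
time_s: 2.35
ee_pos: [0.4928, 0.2591, 0.2408]
orientation: [[-0.981, -0.194, 0.0], [-0.194, 0.981, 0.0], [-0.0, 0.0, -1.0]]
force: [0.2, 0.0, 0.2]
gripper_width: 0.999
[-0.59248818  0.32430305  0.01634289  1.74259336 -0.00594375  1.07470957
  1.19202603] [0.49277758 0.2591187  0.24075064]
```

View pics/w1.png

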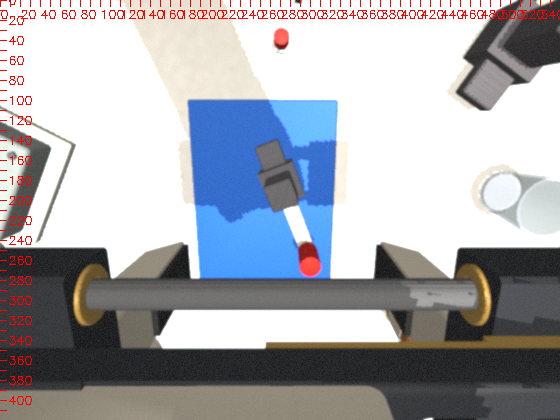

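```bash
python3 - <<'E'
from h import *
c=wcam();crop(c,240,120,100,170,4,'pics/w2.png',2.5)
E
```

```text
(no output)
```

View pics/w2.png

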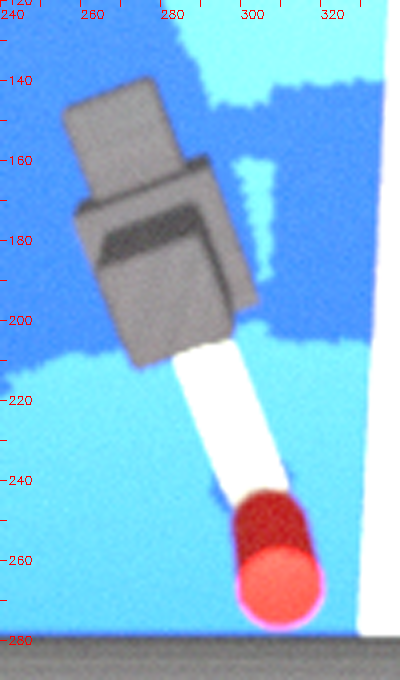

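```bash
python3 - <<'E'
from h import *
c=wcam()
P=[at(c,240+a/4,120+b/4,.084) for a,b in[(98,265),(198,233),(233,340),(138,368)]]
hub=np.mean(P,0);kn=at(c,240+280/4,120+585/4,.074)
print(hub,kn,np.linalg.norm((kn-hub)[:2]),np.arctan2(*(kn-hub)[1::-1]),[np.linalg.norm(P[i]-P[i-1]) for i in range(4)])
print([np.arctan2(*(P[j]-P[i])[1::-1]) for i,j in((0,3),(1,2),(0,1),(3,2))])
R=c['s']['orientation'];p=c['s']['ee_pos']
print(R.T@(hub-p), np.arctan2(R[1,1],R[0,1]))
E
```

```text
[0.49262493 0.25805243 0.084     ] [0.559599   0.29943484 0.074     ] 0.07872756738202541 0.5534680392288571 [np.float64(0.025427366942408252), np.float64(0.023374020496324293), np.float64(0.025791877588386643), np.float64(0.02249631367569619)]
[np.float64(0.545169793346588), np.float64(0.5104599241386489), np.float64(2.0774981652707507), np.float64(2.060466120628813)]
[ 0.0004241  -0.00098944  0.15678474] 1.764077748981508
```

```bash
python3 -m pendant '[[0,-0.002,0.03,-0.89,-1],[0,0,0.03,-0.89,-1],[0,0,0.03,-0.89,-1],[0,0,0.03,-0.89,-1],[0,0,0.03,-0.9,-1],[0,0,0.05,0,-1],[0,0,0.05,0,-1],[0,0,0.05,0,-1],[0,0,0.03,0,-1],[0,0,0.02,0,-1],[0,0,0.018,0,-1],[0,0,0,0,-1]]'; python3 - <<'E'
from h import *
c=wcam();print(c['s']['joint_pos']);crop(c,0,0,560,420,1,'pics/w3.png',2)
E
```

```text
time_s: 3.7
ee_pos: [0.4927, 0.258, 0.056]
orientation: [[-0.853, -0.521, -0.001], [-0.521, 0.853, -0.001], [0.001, -0.0, -1.0]]
force: [-0.3, 0.7, -0.6]
gripper_width: 1.0
[-0.53710025  0.54761088 -0.05719095  1.9253217   0.04792338  0.67104927
  1.49547451]
```

View pics/w3.png

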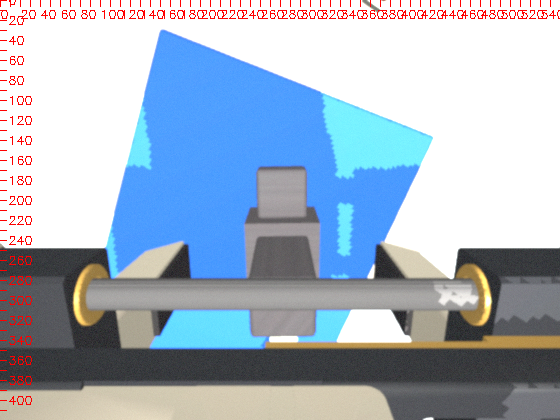

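The hub is centred between the jaws and square to them, at about (283,290). I'll close on it and lift.

```bash
python3 -m pendant '[[0,0,0,0,1],[0,0,0,0,1],[0,0,0,0,1],[0,0,0,0,1],[0,0,0,0,1],[0,0,0,0,1],[0,0,0,0,1],[0,0,0,0,1]]'; python3 -m pendant '[[0,0,-0.02,0,1],[0,0,-0.04,0,1],[0,0,-0.06,0,1],[0,0,-0.06,0,1],[0,0,-0.06,0,1],[0,0,0,0,1],[0,0,0,0,1]]'
```

```text
time_s: 4.55
ee_pos: [0.493, 0.2582, 0.0568]
orientation: [[-0.853, -0.522, 0.0], [-0.522, 0.853, 0.0], [-0.0, 0.0, -1.0]]
force: [0.1, 0.8, -0.3]
gripper_width: 0.352
time_s: 5.25
ee_pos: [0.493, 0.2582, 0.1773]
orientation: [[-0.853, -0.522, 0.001], [-0.522, 0.853, 0.001], [-0.001, 0.0, -1.0]]
force: [-0.7, -0.1, -3.1]
gripper_width: 0.28
```

```bash
python3 - <<'E'
from h import *
s=observe();print(s['ee_pos'],s['gripper_width']*92)
c=camera('top');crop(c,300,180,50,45,12,'pics/t3.png',2.2);crop(c,380,190,60,60,10,'pics/t4.png',2)
c=camera('side');crop(c,195,110,150,180,4,'pics/s3.png',2)
E
```

```text
[0.49299011 0.25815754 0.17728728] 25.75420864887165
```

View pics/t3.png

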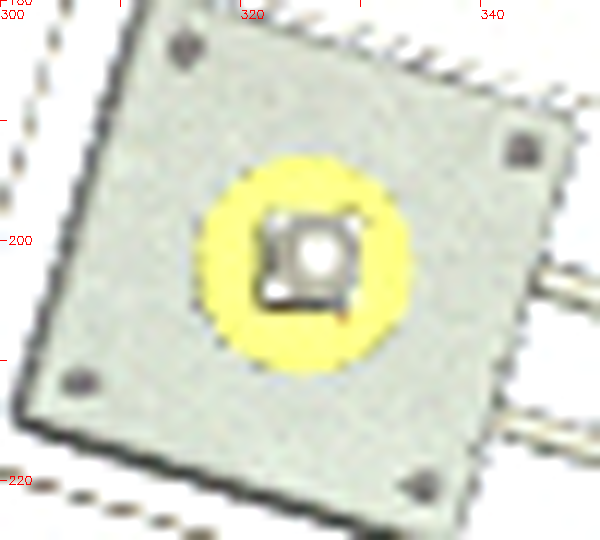

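View pics/s3.png

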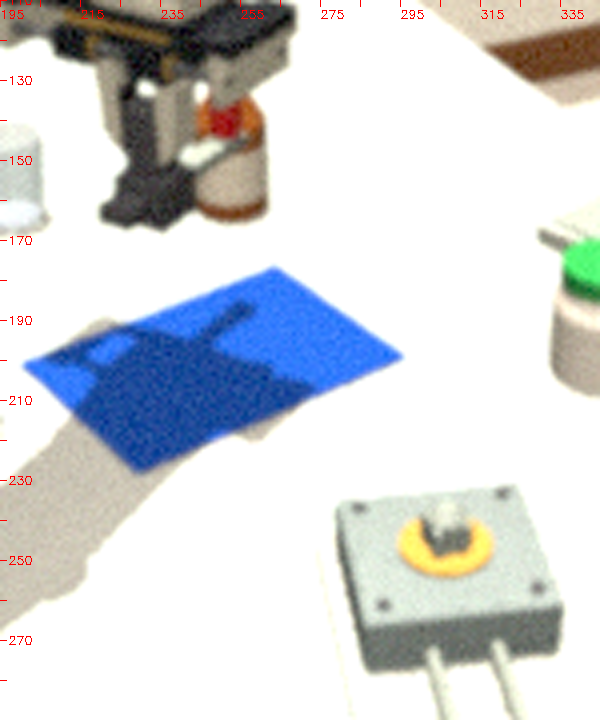

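View pics/t4.png

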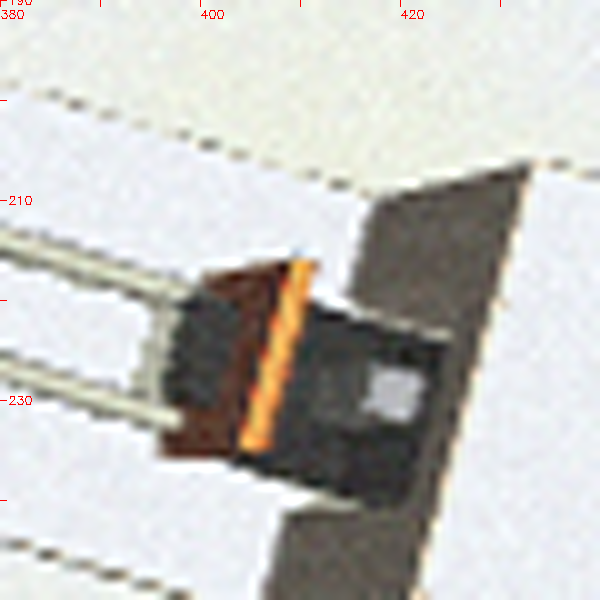

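```bash
python3 - <<'E'
from h import *
t=camera('top'); ym=np.array([np.cos(1.273),np.sin(1.273),0]);st=np.array([.538,-.056,0])
for zb in (.005,.01,.02,.03,.04):
    top=at(t,380+27.,190+35.5,zb+.082);bot=at(t,380+18.2,190+36.5,zb)
    topf=at(t,380+28.5,190+35.7,zb+.082)
    print(zb,*(-(p-st)@ym for p in(top,topf,bot)), np.linalg.norm(at(t,411,216,zb+.082)-at(t,405.5,235,zb+.082)))
E
```

```text
0.005 0.23264518345258572 0.23680861203392556 0.23232558686212265 0.055377682561332485
0.01 0.23118454367867183 0.23533138607852305 0.23095571920235483 0.05515707008403544
0.02 0.22826326413084408 0.23237693416771815 0.22821598388281925 0.05471584512944135
0.03 0.22534198458301632 0.2294224822569133 0.2254762485632836 0.054274620174847236
0.04 0.22242070503518863 0.22646803034610846 0.22273651324374805 0.05383339522025317
```

```bash
python3 -m pendant '[[0.006,-0.036,0,0,1],[0.01,-0.066,0,0,1],[0.01,-0.066,0,0,1],[0.01,-0.066,0,0,1],[0.01,-0.066,0,0,1],[0.01,-0.066,0,0,1],[0.01,-0.066,0,0,1],[0.01,-0.066,0,0,1],[0.01,-0.066,0,0,1],[0.01,-0.066,0,0,1],[0.01,-0.042,0,0,1],[0,0,0,0.9,1],[0,0,0,1,1],[0,0,0,1,1],[0,0,0,1,1],[0,0,0,1,1],[0,0,0,1,1],[0,0,0,1,1],[0,0,0,0,1]]'; python3 - <<'E'
from h import *
c=wcam();print(c['s']['joint_pos'],c['s']['ee_pos']);crop(c,0,0,560,420,1,'pics/w4.png',1.8);crop(c,230,30,110,100,6,'pics/w5.png',2)
E
```

```text
time_s: 7.3
ee_pos: [0.6224, -0.0559, 0.1753]
orientation: [[-1.0, 0.004, -0.003], [0.004, 1.0, -0.0], [0.003, -0.0, -1.0]]
force: [-0.1, -0.0, -1.8]
gripper_width: 0.282
[-0.10575688  0.49337251  0.16081845  1.66021957 -0.09000748  0.99782218
  1.65188145] [ 0.62235507 -0.05593438  0.17527651]
```

View pics/w4.png

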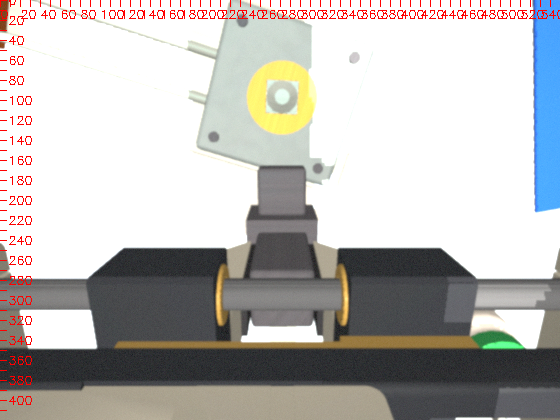

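View pics/w5.png

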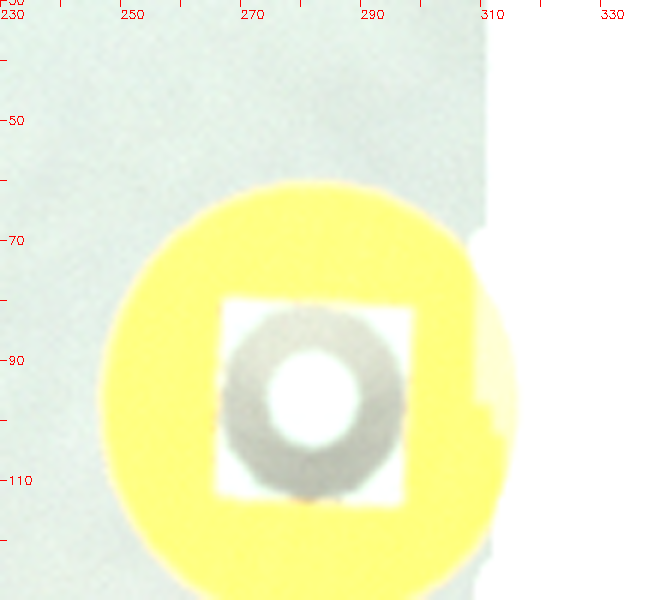

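```bash
python3 - <<'E'
from h import *
c=wcam()
P=[at(c,230+a/6,30+b/6,.071) for a,b in[(222,297),(414,307),(403,507),(215,497)]]
print(np.mean(P,0),[np.linalg.norm(P[i]-P[i-1]) for i in range(4)])
print([np.mod(np.arctan2(*(P[j]-P[i])[1::-1]),np.pi/2) for i,j in((0,1),(1,2),(2,3),(3,0))])
print('nose',at(c,230+314/6,30+398/6,.079),'collar',at(c,230+307/6,30+393/6,.053))
R=c['s']['orientation'];print(c['s']['ee_pos'],np.arctan2(-R[1,0],-R[0,0]))
E
```

```text
[ 0.54019501 -0.0564658   0.071     ] [np.float64(0.021877974851953474), np.float64(0.021801859841993145), np.float64(0.021927063647157574), np.float64(0.021870365122083957)]
[np.float64(1.5200266664744797), np.float64(1.5238227678852245), np.float64(1.5177891252110247), np.float64(1.5207025346217184)]
nose [ 0.54001474 -0.05641942  0.079     ] collar [ 0.53816264 -0.05724179  0.053     ]
[ 0.62245697 -0.05592836  0.17548093] -0.0011880946420623707
```

```bash
python3 -m pendant '[[0.02,-0.001,0,0.61,1],[0.04,0,0,0,1],[0.04,0,0,0,1],[0.04,0,0,0,1],[0.025,0,0,0,1],[0,0,0.03,0,1],[0,0,0.03,0,1],[0,0,0.015,0,1],[0,0,0,0,1],[0,0,0,0,1]]'; python3 - <<'E'
from h import *
s=observe();R=s['orientation'];print(s['ee_pos'],np.arctan2(-R[1,0],-R[0,0]),s['force'],s['wrist_torque'])
c=camera('side');crop(c,240,130,150,150,4,'pics/s4.png',1.8)
E
```

```text
time_s: 8.4
ee_pos: [0.541, -0.0529, 0.1394]
orientation: [[-0.999, 0.051, 0.0], [0.051, 0.999, -0.0], [-0.0, -0.0, -1.0]]
force: [0.3, 0.4, -2.9]
gripper_width: 0.281
[ 0.54101827 -0.05288358  0.13944565] -0.05149113475366735 [ 0.31789962  0.40934447 -2.871904  ] [0.04220659 0.02237857 0.00365873]
```

View pics/s4.png

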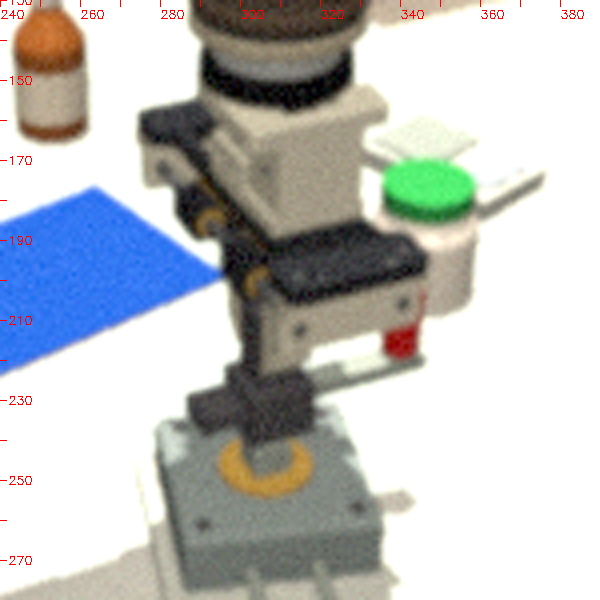

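```bash
python3 -m pendant '[[0.002,-0.007,0,0,1],[0,0,0,0,1],[0,0,0.01,0,1],[0,0,0.01,0,1],[0,0,0,0,1]]';python3 -m pendant '[[0,0,0.008,0,1],[0,0,0.008,0,1],[0,0,0,0,1]]'; python3 - <<'E'
from h import *
s=observe();R=s['orientation'];print(s['ee_pos'],np.arctan2(-R[1,0],-R[0,0]),s['force'],s['wrist_torque'])
E
```

```text
time_s: 8.95
ee_pos: [0.5389, -0.0561, 0.1283]
orientation: [[-0.999, 0.052, -0.001], [0.052, 0.999, 0.0], [0.001, 0.0, -1.0]]
force: [-0.5, 0.2, -2.9]
gripper_width: 0.28
time_s: 9.25
ee_pos: [0.5392, -0.0562, 0.1206]
orientation: [[-0.999, 0.052, -0.001], [0.052, 0.999, 0.0], [0.001, -0.0, -1.0]]
force: [-0.5, -0.6, -1.7]
gripper_width: 0.281
[ 0.53916222 -0.05618374  0.12057808] -0.051737130975913606 [-0.48918979 -0.58430063 -1.73657127] [0.02257148 0.02510942 0.01629352]
```

```bash
python3 -m pendant '[[0,0,0.008,0,1],[0,0,0.008,0,1],[0,0,0.006,0,1],[0,0,0,0,1]]'; python3 -m pendant '[[0,0,0.004,0,1],[0,0,0.002,0,1],[0,0,0,0,1]]'; python3 - <<'E'
from h import *
s=observe();R=s['orientation'];print(s['ee_pos'],np.arctan2(-R[1,0],-R[0,0]),s['force'],s['wrist_torque'])
c=camera('side');crop(c,240,130,150,150,4,'pics/s5.png',1.8)
E
```

```text
time_s: 9.65
ee_pos: [0.5404, -0.0562, 0.1117]
orientation: [[-0.999, 0.052, 0.002], [0.052, 0.999, 0.0], [-0.002, 0.0, -1.0]]
force: [-5.4, 1.0, 16.3]
gripper_width: 0.278
time_s: 9.95
ee_pos: [0.5413, -0.0563, 0.1104]
orientation: [[-0.999, 0.052, 0.005], [0.052, 0.999, 0.0], [-0.005, 0.001, -1.0]]
force: [-8.7, 1.2, 32.5]
gripper_width: 0.28
[ 0.54130698 -0.05632573  0.11035697] -0.05183904669675038 [-8.65937603  1.2321246  32.49890793] [0.21579072 1.79667726 0.15097936]
```

View pics/s5.png

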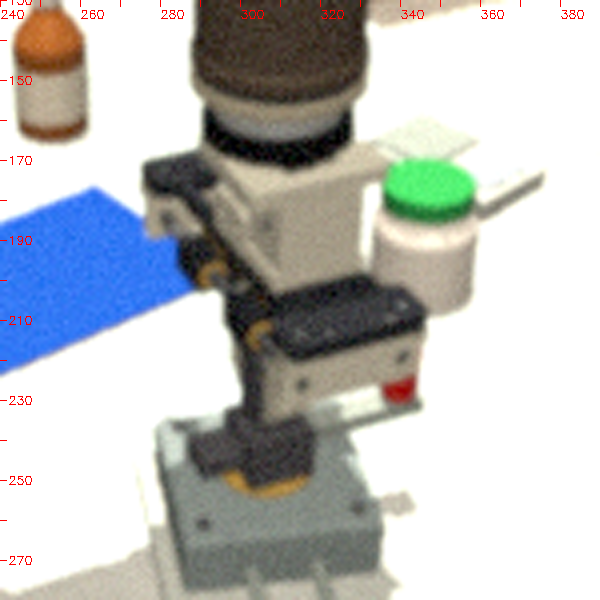

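There is 32 N of resistance about 5 mm above the seat, so the crank may be jammed or tilted. I'll back off and overlay the expected crank geometry on the pictures to check.

```bash
python3 -m pendant '[[0,0,-0.006,0,1],[0,0,-0.004,0,1],[0,0,0,0,1]]'; cat >> h.py <<'E'
def overlay(c,foot,phi,img,u0,v0,k,tilt=0,col=(0,255,0)):
    # crank wireframe
    c0,s0=np.cos(phi),np.sin(phi);Rz=np.array([[c0,-s0,0],[s0,c0,0],[0,0,1.]])
    ct,st=np.cos(tilt),np.sin(tilt);Ry=np.array([[ct,0,st],[0,1,0],[-st,0,ct]])
    piv=np.array([0,0,.058])
    def box(x0,x1,y0,y1,z0,z1):
        P=np.array([[x,y,z] for x in(x0,x1) for y in(y0,y1) for z in(z0,z1)])
        Q=[proj(c,np.asarray(foot)+Rz@(Ry@(p-piv)+piv)) for p in P]
        for i in range(8):
            for b in(1,2,4):
                j=i^b
                if j>i: cv2.line(img,*[tuple(int(round((Q[n][m]-(u0,v0)[m]+.5)*k)) for m in(0,1)) for n in(i,j)],col,1,cv2.LINE_AA)
    box(-.019,.019,-.019,.019,0,.032);box(-.013,.013,-.013,.013,.032,.08);box(.019,.088,-.008,.008,.013,.023);box(.069,.091,-.011,.011,.026,.070)
E
python3 - <<'E'
from h import *
s=observe();R=s['orientation'];p=s['ee_pos'];ph=np.arctan2(-R[1,0],-R[0,0]);print(p,ph,s['force'],s['wrist_torque'])
for n,b in(('side',(250,170,130,90)),('top',(270,150,110,85))):
    c=camera(n);crop(c,*b,6,'pics/x.png',2);im=cv2.imread('pics/x.png')
    overlay(c,[p[0],p[1],p[2]-.0528],ph,im,b[0],b[1],6);cv2.imwrite(f'pics/o_{n}.png',im)
E
```

```text
time_s: 10.3
ee_pos: [0.5395, -0.0563, 0.1121]
orientation: [[-0.999, 0.052, -0.0], [0.052, 0.999, -0.0], [0.0, -0.0, -1.0]]
force: [-0.1, 0.1, -1.5]
gripper_width: 0.283
[ 0.53951601 -0.05628318  0.11210494] -0.05189999751547313 [-0.10246193  0.1212339  -1.52847709] [ 0.02777316 -0.00043126 -0.01559693]
```

View pics/o_side.png

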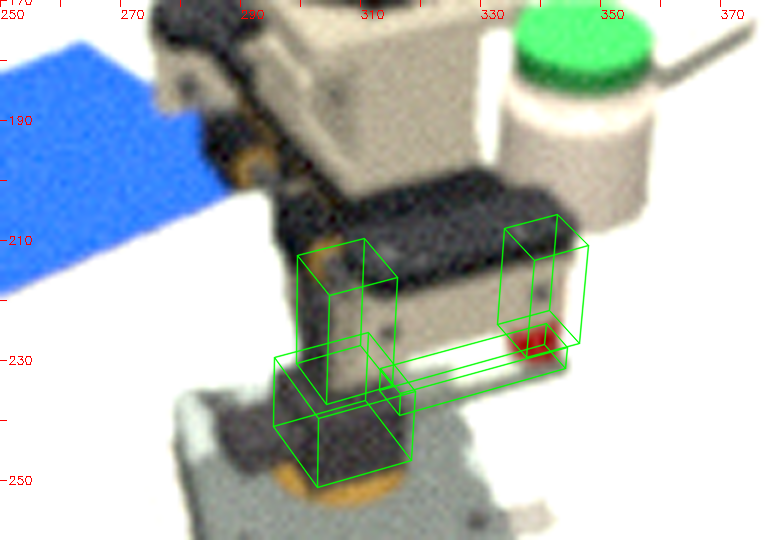

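View pics/o_top.png

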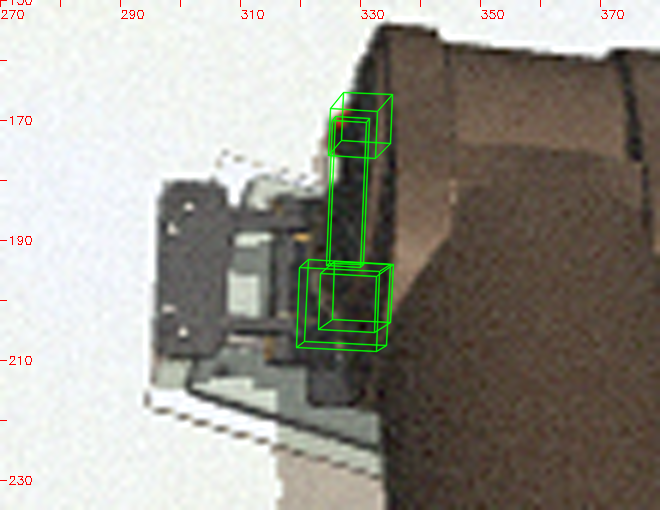

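The crank is level but about 6 mm short of the seat. I'll open the jaws gently so it can centre itself on the shaft and drop.

```bash
python3 -m pendant '[[0,0,0,0,0.2],[0,0,0,0,0],[0,0,0,0,0],[0,0,0,0,0]]'; 
python3 - <<'E'
from h import *
s=observe();R=s['orientation'];p=s['ee_pos'];ph=np.arctan2(-R[1,0],-R[0,0]);print(p,ph,s['force'],s['wrist_torque'],s['gripper_width'])
n,b='side',(250,170,130,90)
c=camera(n);crop(c,*b,6,'pics/o_s2.png',2);im=cv2.imread('pics/o_s2.png')
overlay(c,[.5395,-.0563,.053],ph,im,b[0],b[1],6);cv2.imwrite(f'pics/o_s3.png',im)
c=wcam();crop(c,0,0,560,420,1,'pics/w6.png',2)
E
```

```text
time_s: 10.8
ee_pos: [0.5396, -0.0563, 0.1122]
orientation: [[-0.999, 0.052, 0.0], [0.052, 0.999, 0.0], [-0.0, 0.0, -1.0]]
force: [-0.3, 0.4, 1.0]
gripper_width: 0.493
[ 0.53959545 -0.05625831  0.11223923] -0.05185722669186387 [-0.30243229  0.36646112  0.99596176] [ 0.01717797  0.01146515 -0.0121948 ] 0.4933911474860974
```

View pics/o_s2.png

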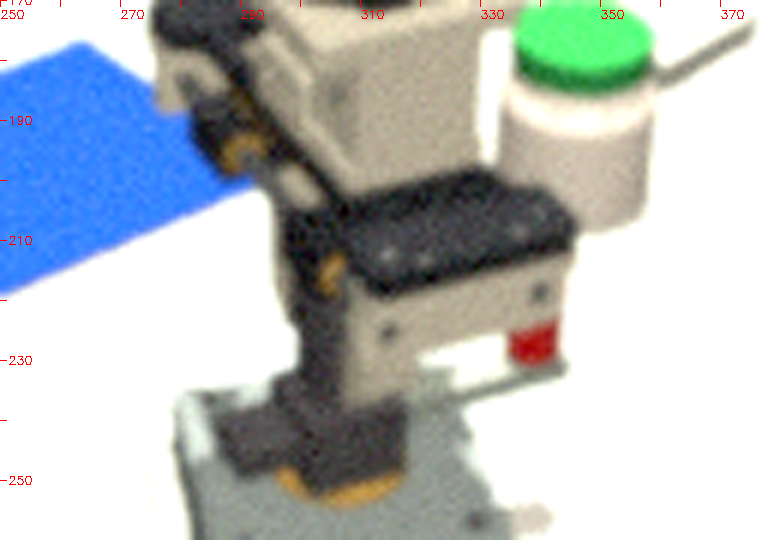

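View pics/o_s3.png

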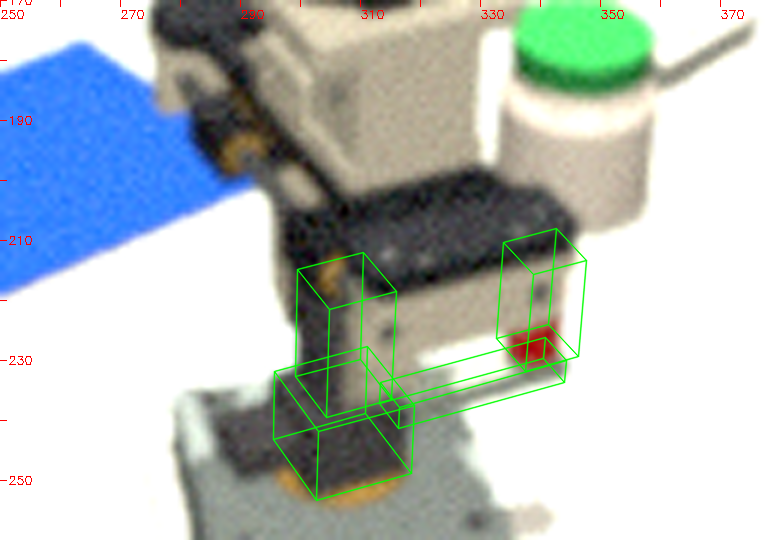

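View pics/w6.png

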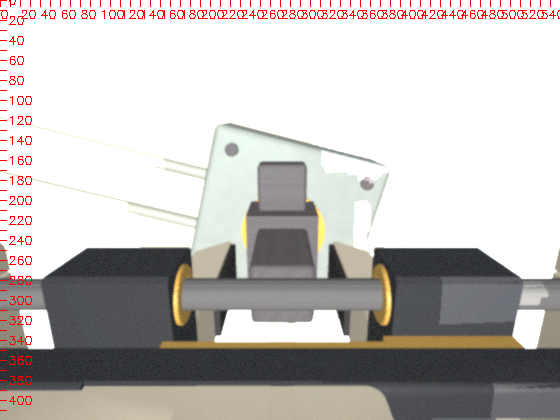

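```bash

python3 - <<'E'
from h import *
n,b='side',(280,205,75,55)
c=camera(n)
crop(c,*b,10,'pics/x.png',2.6);im0=cv2.imread('pics/x.png')
ph=-.0519
for nm,z,t,col in(('a',.053,0,(0,255,0)),('b',.055,0.0,(0,0,255)),('c',.0535,-.04,(255,0,255))):
    im=im0.copy();overlay(c,[.5395,-.0563,z],ph,im,b[0],b[1],10,t,col);cv2.imwrite(f'pics/q{nm}.png',im)
cv2.imwrite('pics/q0.png',im0)
E
```

View pics/q0.png

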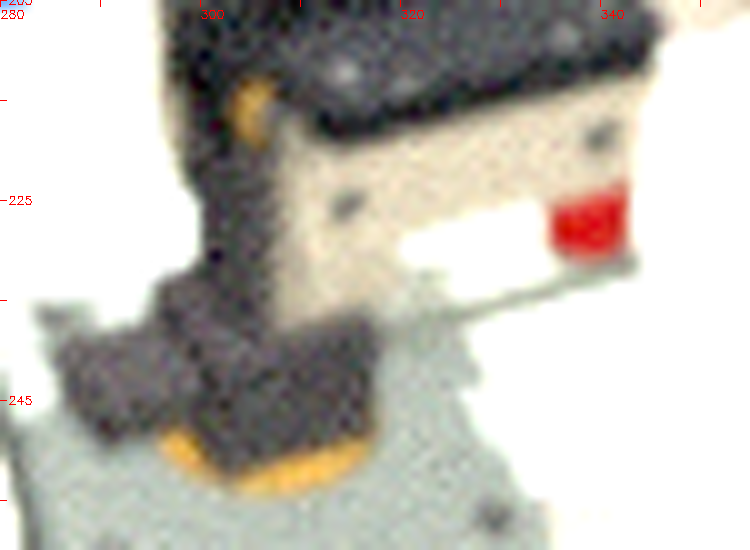

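View pics/qa.png

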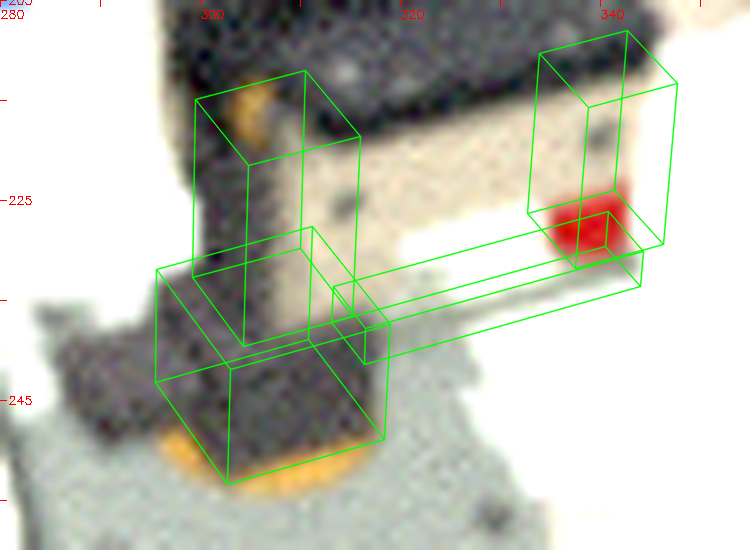

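View pics/qc.png

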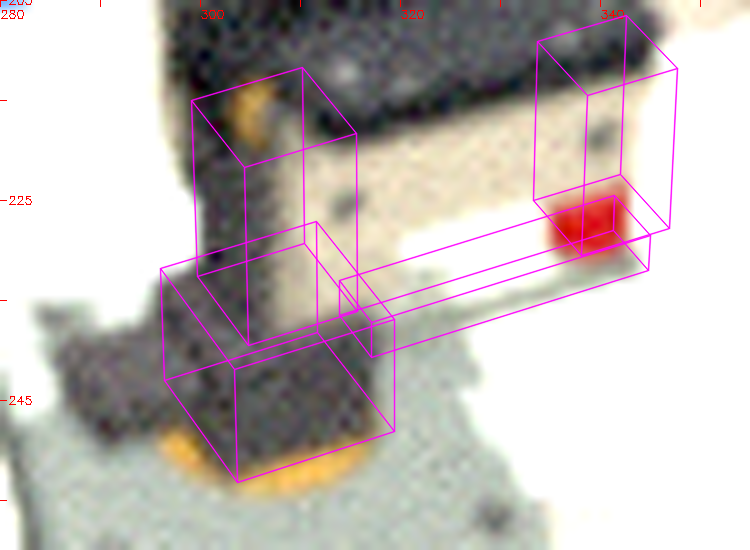

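```bash
python3 -m pendant '[[0,0,0.006,0,0],[0,0,0.006,0,0],[0,0,0.0,0,0],[0,0,0,0,0]]'; 
python3 - <<'E'
from h import *
s=observe();print(s['ee_pos'],s['force'])
c=wcam();crop(c,0,0,560,420,1,'pics/w7.png',2)
E
```

```text
time_s: 11.35
ee_pos: [0.5394, -0.0563, 0.106]
orientation: [[-0.999, 0.052, -0.0], [0.052, 0.999, 0.0], [0.0, 0.0, -1.0]]
force: [-0.5, -0.6, 0.1]
gripper_width: 0.501
[ 0.53939134 -0.05626087  0.10603498] [-0.48305894 -0.5531166   0.07951906]
```

View pics/w7.png

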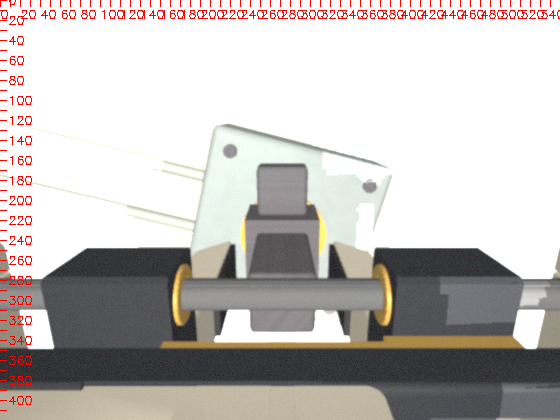

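The crank is seated: its apparent size and position in the wrist view match the grasp on the mat. It sits about 1.6 mm towards tool +x, which explains the jam. I'll shift by that amount, regrip and start turning.

```bash
python3 -m pendant '[[0.003,0,0.0,0,0],[0,0,0,0,0.3],[0,0,0,0,1],[0,0,0,0,1],[0,0,0,0,1],[0,0,0,0,1],[0,0,0,0,1]]'; python3 - <<'E'
from h import *
s=observe();print(s['ee_pos'],s['force'],s['wrist_torque'],s['joint_pos'],s['gripper_width'])
E
python3 -m pendant '[[0,0,0,0.5,1],[0,0,0,0.5,1],[0,0,0,0.5,1],[0,0,0,0.5,1]]'; python3 - <<'E'
from h import *
s=observe();print(s['ee_pos'],s['force'],s['wrist_torque'],s['joint_pos'])
E
```

```text
time_s: 12.1
ee_pos: [0.5381, -0.0562, 0.1063]
orientation: [[-0.999, 0.052, 0.0], [0.052, 0.999, 0.0], [-0.0, 0.0, -1.0]]
force: [-0.1, 1.2, 1.4]
gripper_width: 0.281
[ 0.53809146 -0.05616698  0.10631167] [-0.09488413  1.24404975  1.36555782] [ 0.03880876  0.08951363 -0.04352631] [-0.10810372  0.45409989  0.15293011  1.93986493 -0.09782506  0.75446422
  1.61985223] 0.28062670979283144
time_s: 12.5
ee_pos: [0.539, -0.0555, 0.1063]
orientation: [[-0.977, 0.211, 0.002], [0.211, 0.977, 0.0], [-0.002, 0.001, -1.0]]
force: [2.9, 2.7, -2.4]
gripper_width: 0.283
[ 0.53904781 -0.05552072  0.1063238 ] [ 2.90138003  2.70937526 -2.37828968] [ 0.50240054 -0.73792508  0.14468444] [-0.14035736  0.45604214  0.19554314  1.94180565 -0.12621346  0.75345077
  1.4859268 ]
```

```bash
python3 -m pendant '[[0,0,0,0.8,1],[0,0,0,0.8,1],[0,0,0,0.8,1],[0,0,0,0.8,1],[0,0,0,0.8,1],[0,0,0,0.8,1],[0,0,0,0.8,1],[0,0,0,0.8,1],[0,0,0,0.8,1],[0,0,0,0.8,1]]'; python3 - <<'E'
from h import *
s=observe();R=s['orientation'];print(np.arctan2(-R[1,0],-R[0,0]),s['force'],s['wrist_torque'],s['joint_pos'])
c=camera('top');crop(c,380,190,60,60,10,'pics/t5.png',2)
E
```

```text
time_s: 13.5
ee_pos: [0.5393, -0.0551, 0.1063]
orientation: [[-0.658, 0.753, 0.002], [0.753, 0.658, 0.001], [-0.001, 0.002, -1.0]]
force: [4.3, 3.1, -3.9]
gripper_width: 0.281
-0.8531444368232642 [ 4.34438056  3.07908039 -3.90701764] [ 0.68766018 -1.00480599  0.15387463] [-0.26718349  0.46928901  0.36965129  1.95217576 -0.2407182   0.76017762
  0.9588996 ]
```

View pics/t5.png

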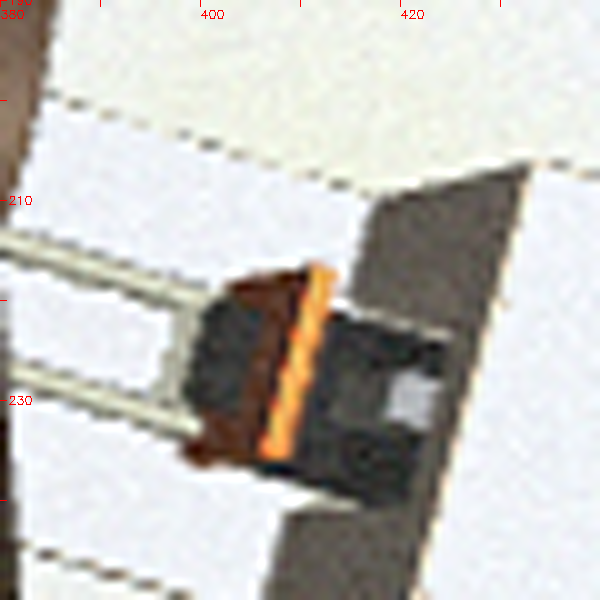

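```bash
python3 -m pendant '[[0,0,0,0.9,1],[0,0,0,0.9,1],[0,0,0,0.9,1],[0,0,0,0.9,1],[0,0,0,0.9,1],[0,0,0,0.9,1],[0,0,0,0.9,1],[0,0,0,0.9,1],[0,0,0,0.9,1],[0,0,0,0.9,1],[0,0,0,0.9,1],[0,0,0,0.9,1],[0,0,0,0.9,1],[0,0,0,0.9,1],[0,0,0,0.9,1],[0,0,0,0.9,1]]'; python3 - <<'E'
from h import *
s=observe();R=s['orientation'];print(np.arctan2(-R[1,0],-R[0,0]),s['force'],s['wrist_torque'],s['joint_pos'])
c=camera('top');crop(c,380,190,60,60,10,'pics/t6.png',2)
c=camera('side');crop(c,240,130,150,250,3,'pics/s6.png',2)
E
```

```text
time_s: 15.15
ee_pos: [0.5401, -0.0551, 0.1065]
orientation: [[0.42, 0.908, 0.003], [0.908, -0.42, 0.0], [0.002, 0.003, -1.0]]
force: [5.6, 3.1, -6.0]
gripper_width: 0.283
-2.003819747254039 [ 5.60832659  3.05639111 -6.03908634] [ 0.68027213 -1.79591714  0.17706118] [-0.48757703  0.52865398  0.69285981  1.9685722  -0.46549779  0.80327742
  0.0357655 ]
```

View pics/t6.png

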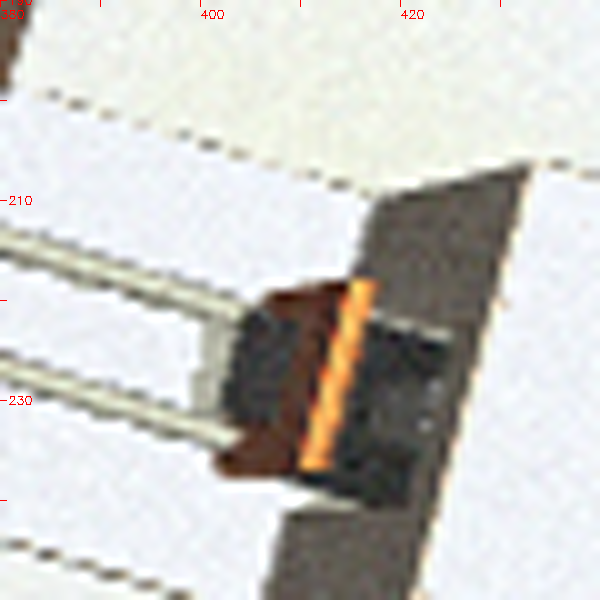

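View pics/s6.png

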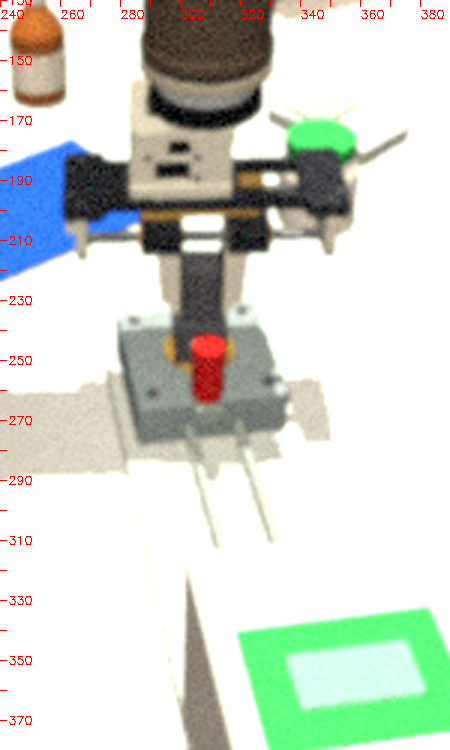

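```bash
python3 -m pendant '[[0,0,0,0.9,1],[0,0,0,0.9,1],[0,0,0,0.9,1],[0,0,0,0.9,1],[0,0,0,0.9,1],[0,0,0,0.9,1],[0,0,0,0.9,1],[0,0,0,0.9,1],[0,0,0,0.9,1],[0,0,0,0.9,1],[0,0,0,0.9,1],[0,0,0,0.9,1],[0,0,0,0.9,1],[0,0,0,0.9,1],[0,0,0,0.9,1],[0,0,0,0.9,1]]'; python3 - <<'E'
from h import *
s=observe();R=s['orientation'];print(np.arctan2(-R[1,0],-R[0,0]),s['force'],s['wrist_torque'],s['joint_pos'])
c=camera('top');crop(c,380,190,60,60,10,'pics/t7.png',2)
E
```

```text
time_s: 16.85
ee_pos: [0.5404, -0.0557, 0.1065]
orientation: [[1.0, -0.014, 0.004], [-0.014, -1.0, -0.0], [0.004, 0.0, -1.0]]
force: [8.8, 0.8, -7.2]
gripper_width: 0.283
3.1271009640003675 [ 8.83099613  0.76962631 -7.19070349] [ 0.19506955 -1.98143322  0.19573781] [-0.67095708  0.65219551  1.01588702  1.98071119 -0.71179533  0.91150185
 -0.8640757 ]
```

View pics/t7.png

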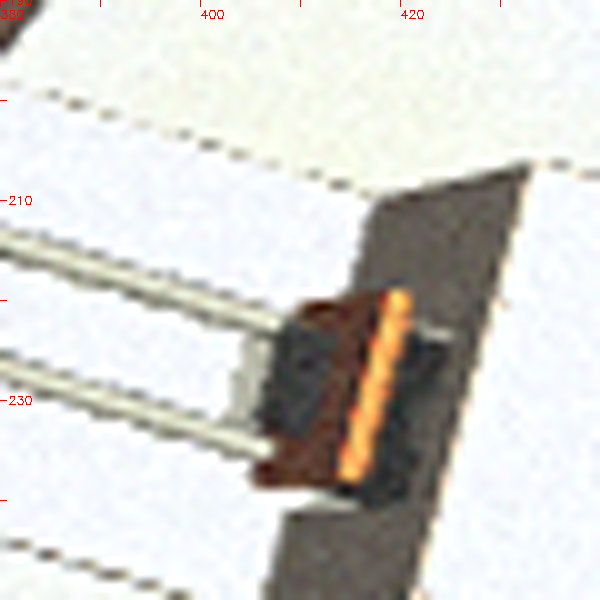

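```bash
python3 -m pendant '[[0.002,0,0.002,0.6,1],[0,0,0,0.8,1],[0,0,0,0.8,1],[0,0,0,0.8,1],[0,0,0,0.8,1],[0,0,0,0.6,1],[0,0,0,0.4,1]]'; python3 - <<'E'
from h import *
s=observe();R=s['orientation'];print(np.arctan2(-R[1,0],-R[0,0]),s['force'],s['wrist_torque'],s['joint_pos'])
c=camera('top');crop(c,380,190,60,60,10,'pics/t8.png',2)
E
```

```text
time_s: 17.6
ee_pos: [0.5406, -0.0561, 0.1063]
orientation: [[0.922, -0.387, 0.003], [-0.387, -0.922, 0.0], [0.002, -0.001, -1.0]]
force: [2.2, 1.0, 9.3]
gripper_width: 0.28
2.7437465822909903 [2.18267205 1.0010783  9.26244575] [ 0.44305314 -0.11005104  0.22494704] [-0.71401741  0.71005402  1.11578931  1.98199074 -0.79230556  0.96778876
 -1.16485668]
```

View pics/t8.png

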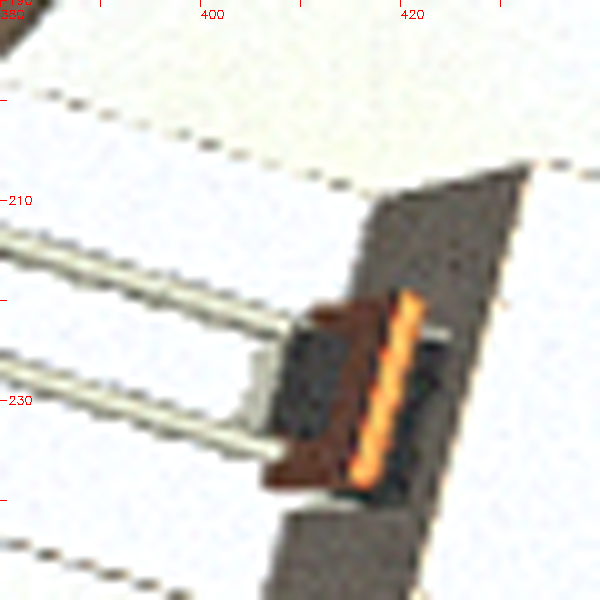

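```bash
python3 -m pendant '[[0,0,-0.001,0.5,1],[0,0,0,0.5,1],[0,0,0,0.5,1],[0,0,0,0.5,1],[0,0,0,0.4,1]]'; python3 - <<'E'
from h import *
s=observe();R=s['orientation'];print(np.arctan2(-R[1,0],-R[0,0]),s['force'],s['wrist_torque'],s['joint_pos'])
c=camera('top');crop(c,380,190,60,60,10,'pics/t9.png',2)
E
```

```text
time_s: 18.15
ee_pos: [0.5396, -0.0556, 0.1063]
orientation: [[0.832, -0.555, 0.0], [-0.555, -0.832, 0.001], [-0.0, -0.001, -1.0]]
force: [-1.4, 3.4, 9.4]
gripper_width: 0.298
2.553786843868001 [-1.36045579  3.35962034  9.44904236] [0.62774799 0.56605939 1.10541268] [-0.73343584  0.74024147  1.16348817  1.98360328 -0.82867368  0.99956746
 -1.31747841]
```

View pics/t9.png

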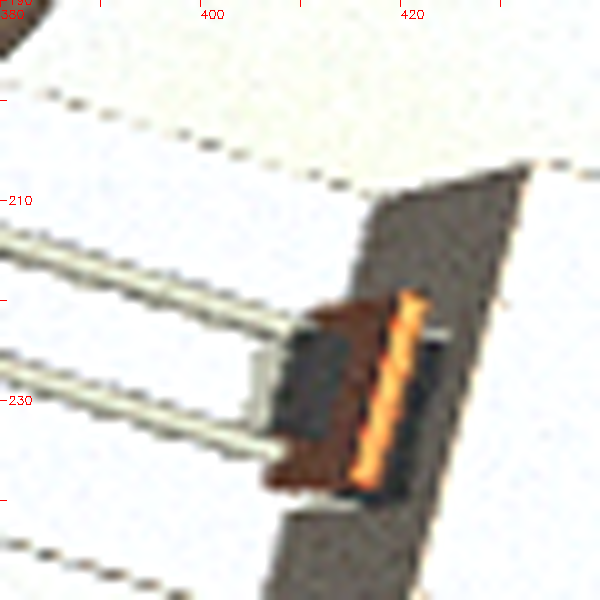

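Wrist torque rose to about 1.1 Nm and the plate stopped moving, so this looks like the stop. I'll unload it straight away and check that the plate is flush by projection.

```bash
python3 -m pendant '[[0,0,0,-0.8,1],[0,0,0,-0.8,1],[0,0,0,0,1]]'; python3 - <<'E'
from h import *
s=observe();R=s['orientation'];print(np.arctan2(-R[1,0],-R[0,0]),s['ee_pos'],s['force'],s['wrist_torque'],s['gripper_width'])
t=camera('top');b=(395,200,40,40);crop(t,*b,15,'pics/x.png',2);im=cv2.imread('pics/x.png')
ym=np.array([np.cos(1.273),np.sin(1.273)]);xm=np.array([ym[1],-ym[0]])
# refine axis with reader top edge
a=at(t,290+572/4,165+165/4,.143);d=at(t,290+525/4,165+348/4,.143)
print('edge dist from shaft',[-(q[:2]-np.array([.5385,-.0562]))@ym for q in(a,d)])
e=(d-a)[:2];e/=np.linalg.norm(e)
m=(a+d)[:2]/2
for z,col in((.082,(0,255,0)),(.087,(255,255,0)),(.10,(255,0,255)),(0,(0,0,255))):
    q=[proj(t,[*(m+e*k),z]) for k in(-.03,.03)]
    cv2.line(im,*[tuple(int((x[i]-b[i]+.5)*15) for i in(0,1)) for x in q],col,1)
cv2.imwrite('pics/t10.png',im)
E
```

```text
time_s: 18.5
ee_pos: [0.5401, -0.0559, 0.1063]
orientation: [[0.896, -0.443, 0.002], [-0.443, -0.896, 0.001], [0.002, -0.001, -1.0]]
force: [4.0, 2.0, 4.0]
gripper_width: 0.282
2.6822307908736067 [ 0.54014267 -0.05590419  0.10625504] [3.96888144 2.02021626 4.0296551 ] [ 0.42818332 -0.68822656  0.17821164] 0.28197909407628186
edge dist from shaft [np.float64(0.26924466932314867), np.float64(0.27135219862488963)]
```

View pics/t10.png

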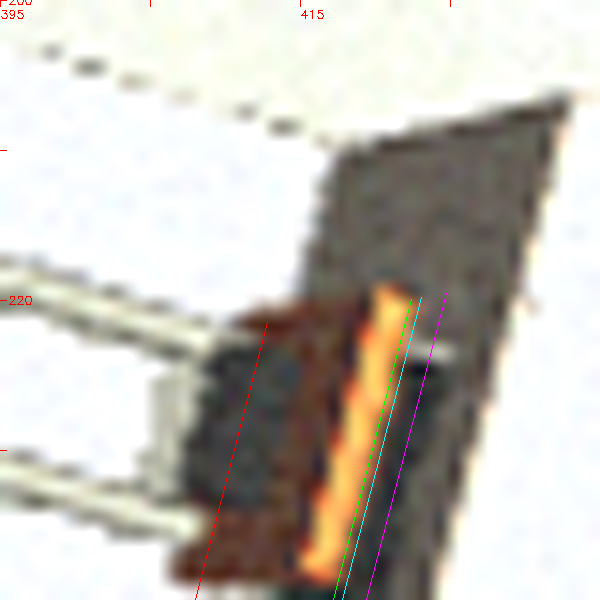

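The geometry alone leaves a possible 5 mm ambiguity, because I don't know the plate's height above the base. I'll release the crank, which stays on its shaft, and look at the carriage up close with the wrist camera.

```bash
python3 -m pendant '[[0,0,0,0,0],[0,0,0,0,0],[0,0,0,0,0],[0,0,-0.06,0,0],[0,0,-0.08,0,0],[0,0.04,-0.06,0,0],[0,0.08,0,0,0],[0,0.08,0,0,0],[0,0.08,0,0,0],[0,0.02,0,0,0],[0,0,0,0,0]]'; python3 - <<'E'
from h import *
c=wcam();print(c['s']['ee_pos'],c['s']['joint_pos']);crop(c,0,0,560,420,1,'pics/w8.png',1.8)
E
```

```text
time_s: 19.65
ee_pos: [0.4709, -0.192, 0.2058]
orientation: [[0.893, -0.45, -0.0], [-0.45, -0.893, 0.0], [-0.0, -0.0, -1.0]]
force: [-0.2, 0.3, 0.9]
gripper_width: 0.502
[ 0.4708675  -0.19197585  0.205803  ] [-0.57699442  0.52039403  1.25404462  1.95822016 -0.56548082  1.08049501
 -1.11436909]
```

View pics/w8.png

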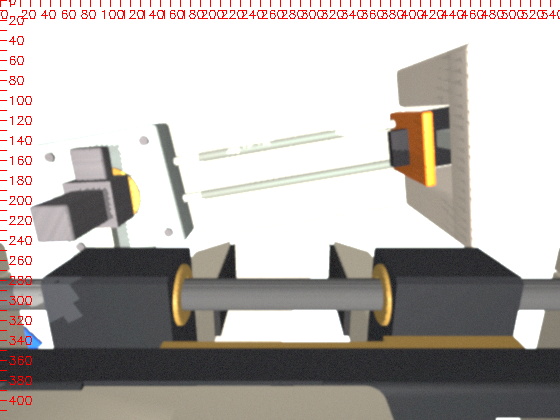

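```bash
python3 - <<'E'
from h import *
c=wcam();crop(c,375,35,105,220,5,'pics/w9.png',1.6)
im=cv2.imread('pics/w9.png');cv2.imwrite('pics/w9.png',im[:800])
t=camera('top');crop(t,395,200,45,45,15,'pics/t11.png',1.8)
E
```

```text
(no output)
```

View pics/w9.png

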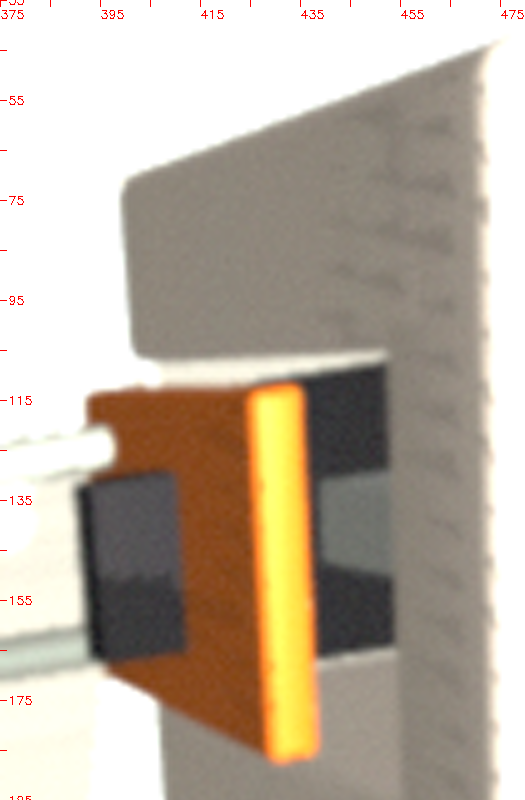

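View pics/t11.png

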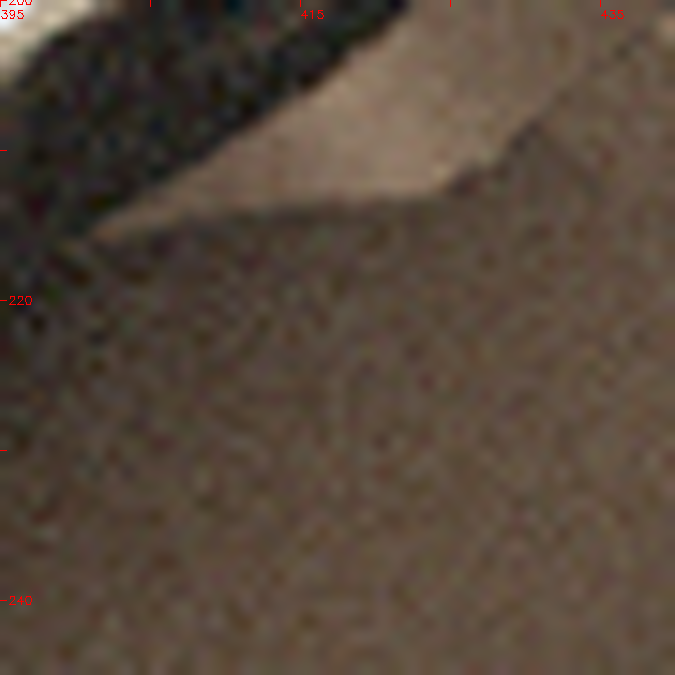

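```bash
cat > tri.py <<'E'
from h import *
def tri(c1,p1,c2,p2):
    e1,d1=ray(c1,*p1);e2,d2=ray(c2,*p2);A=np.c_[d1,-d2];k=np.linalg.lstsq(A,e2-e1,rcond=None)[0]
    a,b=e1+d1*k[0],e2+d2*k[1];return (a+b)/2,np.linalg.norm(a-b)
E
python3 - <<'E'
from tri import *
w=wcam();t=camera('top')
ym=np.array([np.cos(1.273),np.sin(1.273),0])
def show(n,pw,pt):
    p,g=tri(w,pw,t,pt);print(n,p.round(4),'gap',round(g,4),'dist',round(float(-(p-[.5383,-.0562,0])@ym),4))
o=-.5
show('plate up',(435.8,112.6),(422.5+o,219.5+o));show('plate lo',(438.6,185.4),(417.3+o,239+o))
show('reader top',(473.5,43.5),(395+570/15+o,200+97/15+o))
show('reader base',(399.5,71),(395+338/15+o,200+150/15+o))
show('black corner',(452,105),(395+455/15+o,200+348/15+o))
for z in (.09,.1,.11,.12): 
    for q in ((453,106),(453.5,165)): print(z,[round(float(-(at(w,*q,z)-[.5383,-.0562,0])@ym),4)])
E
```

```text
plate up [ 0.4869 -0.3206  0.0904] gap 0.0023 dist 0.2679
plate lo [ 0.4328 -0.3065  0.0845] gap 0.002 dist 0.2702
reader top [ 0.5206 -0.3344  0.136 ] gap 0.0043 dist 0.2712
reader base [ 0.5207 -0.3404 -0.007 ] gap 0.0015 dist 0.2768
black corner [ 0.4794 -0.3436  0.0575] gap 0.0092 dist 0.292
0.09 [0.2817]
0.09 [0.2807]
0.1 [0.277]
0.1 [0.276]
0.11 [0.2722]
0.11 [0.2713]
0.12 [0.2675]
0.12 [0.2666]
```

The plate's front edge is at 0.268–0.270 m from the shaft and the reader face is at 0.271 m. With the plate top about 88 mm up, that makes it flush, and it agrees with the stop I felt. I'll go back, regrip and lift the crank off.

```bash
python3 -m pendant '[[0,-0.02,0,0,0],[0,-0.08,0,0,0],[0,-0.08,0,0,0],[0,-0.08,0,0,0],[0,-0.04,0,0,0],[0,0,0.06,0,0],[0,0,0,0,0]]'; python3 - <<'E'
from h import *
s=observe();R=s['orientation'];print(np.arctan2(-R[1,0],-R[0,0]),s['ee_pos'],s['force'])
c=wcam();crop(c,0,0,560,420,1,'pics/w10.png',1.8)
E
```

```text
time_s: 20.6
ee_pos: [0.5379, -0.0533, 0.173]
orientation: [[0.897, -0.443, -0.005], [-0.443, -0.897, 0.0], [-0.004, 0.002, -1.0]]
force: [-0.5, 0.2, -0.3]
gripper_width: 0.502
2.6827740063092715 [ 0.53789742 -0.05326609  0.17303292] [-0.53549076  0.20334528 -0.32604615]
```

View pics/w10.png

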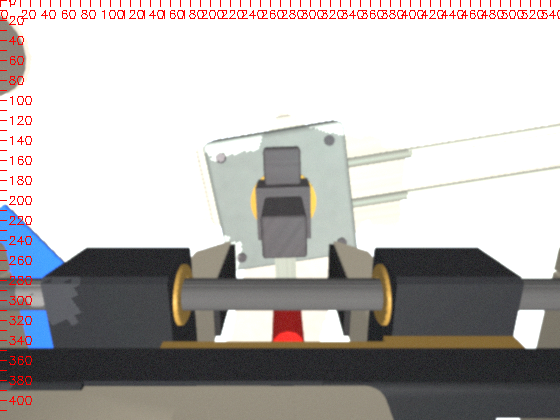

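```bash
python3 - <<'E'
from h import *
c=wcam();crop(c,240,130,90,140,5,'pics/w11.png',2.6)
E
```

```text
(no output)
```

View pics/w11.png

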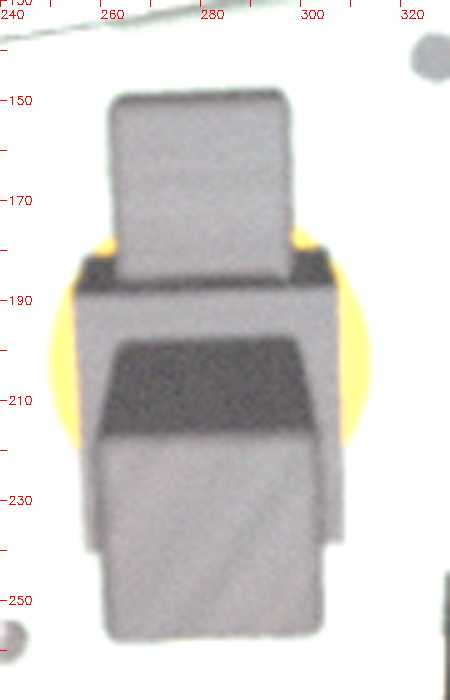

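```bash
python3 - <<'E'
from h import *
c=wcam();R=c['s']['orientation'];p=c['s']['ee_pos']
P=[at(c,240+a/5,130+b/5,.133) for a,b in((102,435),(316,431),(322,633),(104,640))]
print(np.mean(P,0),R.T@(np.mean(P,0)-p),[np.linalg.norm(P[i]-P[i-1]) for i in range(4)],[np.arctan2(*(P[j]-P[i])[1::-1]) for i,j in((0,3),(1,2))],p,np.arctan2(-R[1,0],-R[0,0]))
E
```

```text
[ 0.54036253 -0.05794188  0.133     ] [0.00251242 0.00114975 0.04277709] [np.float64(0.025143931645348887), np.float64(0.024276967776567415), np.float64(0.024761174961063503), np.float64(0.025582548083315646)] [np.float64(2.671718025073295), np.float64(2.7239297140490675)] [ 0.53868604 -0.05577586  0.17577864] 2.6794555597691296
```

```bash
python3 -m pendant '[[0.004,0.002,0.03,0,0],[0,0,0.05,0,0],[0,0,0.04,0,0],[0,0,0.02,0,0],[0,0,0,0,0],[0,0,0,0,1],[0,0,0,0,1],[0,0,0,0,1],[0,0,0,0,1],[0,0,0,0,1],[0,0,0,0,1]]'; python3 - <<'E'
from h import *
s=observe();R=s['orientation'];print(np.arctan2(-R[1,0],-R[0,0]),s['ee_pos'],s['force'],s['wrist_torque'],s['gripper_width'])
E
```

```text
time_s: 21.85
ee_pos: [0.5416, -0.057, 0.1065]
orientation: [[0.896, -0.445, 0.002], [-0.445, -0.896, 0.002], [0.001, -0.002, -1.0]]
force: [2.4, 5.0, 6.3]
gripper_width: 0.281
2.6806107336874594 [ 0.54155072 -0.05695946  0.10654489] [2.40298207 5.00553938 6.25969953] [ 1.27745718 -0.32343417  0.0750805 ] 0.28149582291465425
```

```bash
python3 -m pendant '[[0,0,-0.006,0,1],[0,0,-0.008,0,1],[0,0,-0.01,0,1]]'; python3 -m pendant '[[0,0,-0.01,0,1],[0,0,-0.015,0,1],[0,0,-0.03,0,1],[0,0,-0.05,0,1],[0,0,-0.05,0,1],[0,0,0,0,1]]';  python3 - <<'E'
from h import *
s=observe();print(s['joint_pos'],s['force'],s['gripper_width'])
c=camera('side');crop(c,195,90,190,200,3,'pics/s7.png',1.8)
E
```

```text
time_s: 22.15
ee_pos: [0.5413, -0.057, 0.1177]
orientation: [[0.896, -0.445, 0.001], [-0.445, -0.896, 0.001], [0.001, -0.001, -1.0]]
force: [3.9, 2.6, -6.0]
gripper_width: 0.287
time_s: 22.75
ee_pos: [0.5416, -0.0594, 0.1986]
orientation: [[0.895, -0.447, 0.004], [-0.447, -0.895, -0.001], [0.004, -0.001, -1.0]]
force: [1.6, -0.2, -2.7]
gripper_width: 0.282
[-0.78920826  0.59789847  1.22861571  1.88708483 -0.63273062  1.11497321
 -1.34994505] [ 1.57333127 -0.20027584 -2.68287704] 0.2824286837989226
```

View pics/s7.png

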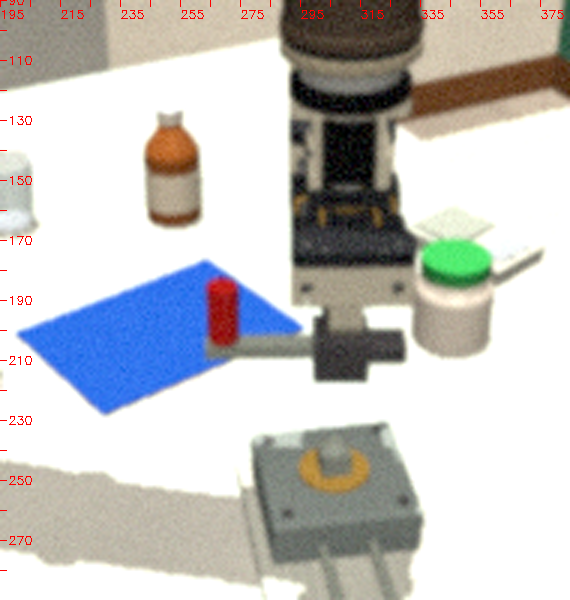

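```bash
python3 -m pendant '[[0,0,0,-1,1],[0,0,0,-1,1],[0,0,0,-1,1],[0,0,0,-1,1],[0,0,0,-1,1],[0,0,0,-1,1],[0,0,0,-1,1],[0,0,0,-1,1],[0,0,0,-1,1],[0,0,0,-1,1],[0,0,0,0,1]]';  python3 - <<'E'
from h import *
s=observe();R=s['orientation'];p=s['ee_pos'];print(s['joint_pos'],p)
print(R.T@(np.array([.545,.255,p[2]])-p)/.5)
E
```

```text
time_s: 23.9
ee_pos: [0.5395, -0.0581, 0.1945]
orientation: [[0.943, 0.332, -0.001], [0.332, -0.943, 0.0], [-0.001, -0.001, -1.0]]
force: [-0.1, -1.3, -2.8]
gripper_width: 0.283
[-0.6847187   0.48604617  0.9952383   1.88621056 -0.47469921  1.03004301
 -0.71994558] [ 0.53954281 -0.05807493  0.1945343 ]
[ 2.18277398e-01 -5.86973341e-01  2.05450739e-04]
```

```bash
python3 -m pendant '[[0.012,-0.032,0,0,1],[0.022,-0.06,0,0,1],[0.022,-0.06,0,0,1],[0.022,-0.06,0,0,1],[0.022,-0.06,0,0,1],[0.022,-0.06,0,0,1],[0.022,-0.06,0,0,1],[0.022,-0.06,0,0,1],[0.022,-0.06,0,0,1],[0.022,-0.055,0,0,1],[0.008,-0.02,0,0,1],[0,0,0.06,0,1],[0,0,0.06,0,1],[0,0,0.06,0,1],[0,0,0,0,1],[0,0,0,0,1]]';  python3 - <<'E'
from h import *
s=observe();R=s['orientation'];p=s['ee_pos'];print(s['joint_pos'],p,s['force'])
c=camera('side');crop(c,195,110,150,120,5,'pics/s8.png',1.8)
c=camera('top');crop(c,170,150,110,110,5,'pics/t12.png',1.8)
E
```

```text
time_s: 25.5
ee_pos: [0.546, 0.2542, 0.1054]
orientation: [[0.944, 0.329, -0.001], [0.329, -0.944, -0.001], [-0.001, 0.001, -1.0]]
force: [0.9, 0.1, -1.7]
gripper_width: 0.282
[-1.09742222  0.69173367  0.89609477  1.82582436 -0.65624175  0.95284208
 -1.14581547] [0.54595574 0.25416617 0.10540283] [ 0.85546787  0.13414118 -1.73231564]
```

View pics/s8.png

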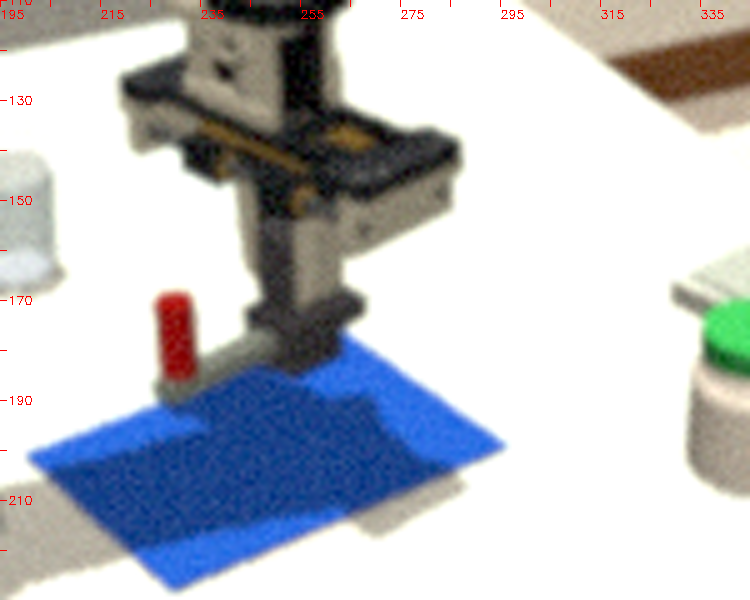

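View pics/t12.png

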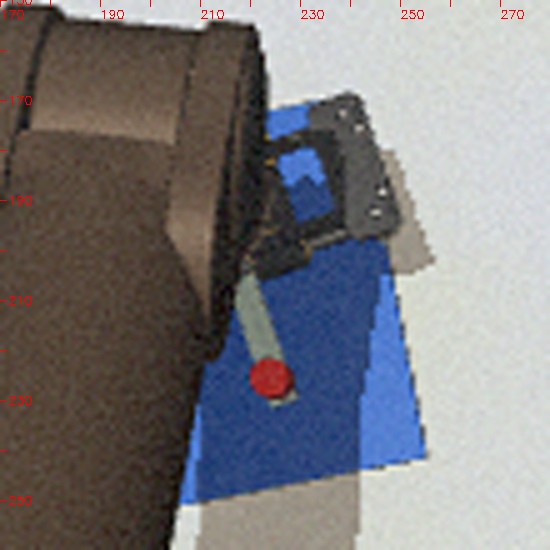

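```bash
python3 -m pendant '[[0,0,0.03,0,1],[0,0,0.03,0,1],[0,0,0.02,0,1],[0,0,0.008,0,1],[0,0,0,0,1]]'; python3 -m pendant '[[0,0,0.003,0,1],[0,0,0.002,0,1],[0,0,0,0,1]]'
```

```text
time_s: 26.1
ee_pos: [0.5455, 0.2548, 0.0604]
orientation: [[0.944, 0.331, -0.001], [0.331, -0.944, -0.001], [-0.001, 0.0, -1.0]]
force: [-1.1, 0.9, -1.8]
gripper_width: 0.283
time_s: 26.4
ee_pos: [0.5461, 0.2551, 0.0589]
orientation: [[0.943, 0.331, 0.0], [0.331, -0.943, 0.0], [0.0, -0.0, -1.0]]
force: [-0.3, -0.4, -3.6]
gripper_width: 0.283
```

```bash
python3 -m pendant '[[0,0,0.002,0,1],[0,0,0.001,0,1],[0,0,0,0,1]]'; python3 -m pendant '[[0,0,0.001,0,1],[0,0,0.001,0,1],[0,0,0,0,1]]'
```

```text
time_s: 26.7
ee_pos: [0.5461, 0.2552, 0.0576]
orientation: [[0.943, 0.331, 0.0], [0.331, -0.943, 0.0], [0.0, -0.0, -1.0]]
force: [-1.4, -0.2, 2.0]
gripper_width: 0.281
time_s: 27.0
ee_pos: [0.5462, 0.2552, 0.0575]
orientation: [[0.944, 0.331, 0.0], [0.331, -0.944, 0.001], [0.001, -0.001, -1.0]]
force: [-5.4, -1.4, 15.2]
gripper_width: 0.286
```

Contact came at the expected height, with 15 N. I'll unload slightly, open the jaws and retreat straight up.

```bash
python3 -m pendant '[[0,0,-0.001,0,1],[0,0,0,0,0.3],[0,0,0,0,0],[0,0,0,0,0],[0,0,0,0,-0.2],[0,0,0,0,-0.2],[0,0,-0.02,0,-0.2],[0,0,-0.04,0,-0.2],[0,0,-0.06,0,-0.2],[0,0,-0.08,0,-0.2],[0,0,-0.08,0,-0.2],[-0.08,0,0,0,-0.2],[-0.08,0,0,0,-0.2],[-0.08,0,0,0,-0.2],[-0.08,0,0,0,-0.2],[0,0,0,0,-0.2]]'; python3 - <<'E'
from h import *
s=observe();print(s['ee_pos'],s['force'])
c=camera('side');crop(c,185,110,200,190,4,'pics/s9.png',1.8)
c=camera('top');crop(c,170,150,100,110,5,'pics/t13.png',1.8);crop(c,380,190,60,60,10,'pics/t14.png',2);crop(c,0,0,560,420,1,'pics/t15.png',1.8)
E
```

```text
time_s: 28.6
ee_pos: [0.3895, 0.2008, 0.196]
orientation: [[0.943, 0.332, -0.007], [0.332, -0.943, 0.001], [-0.006, -0.004, -1.0]]
force: [0.8, 0.9, 1.2]
gripper_width: 0.599
[0.38951967 0.20077374 0.19597085] [0.7714451  0.93571233 1.20508972]
```

View pics/s9.png

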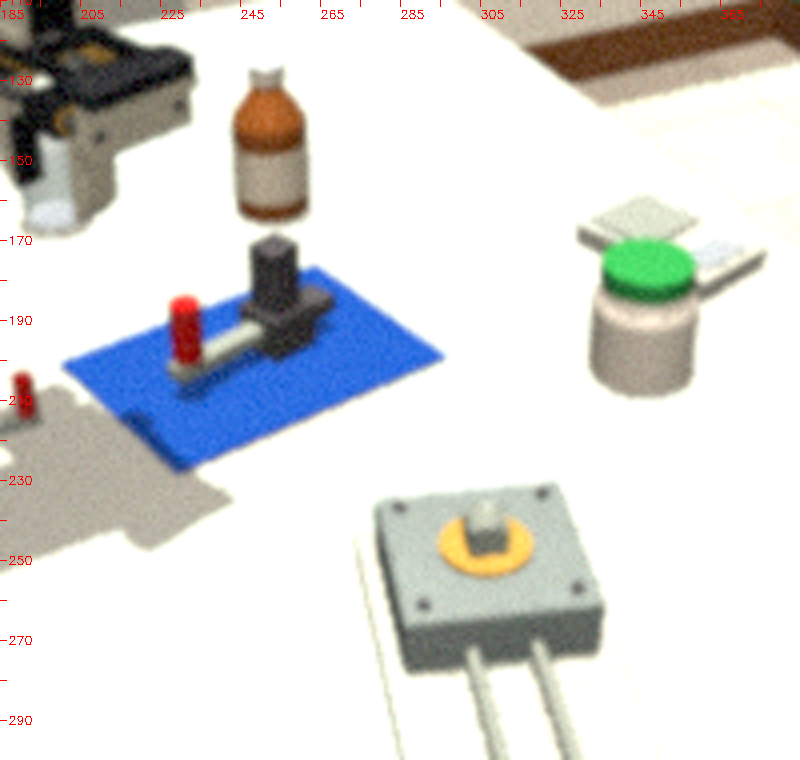

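View pics/t15.png

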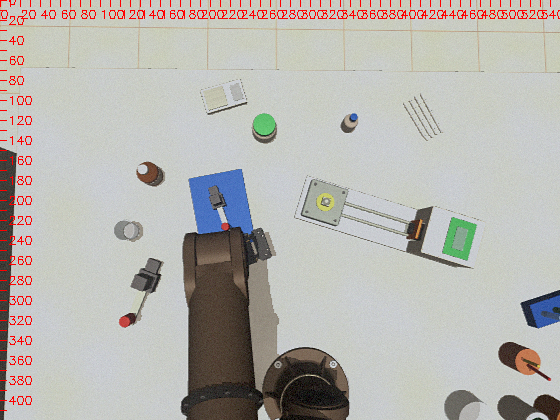

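View pics/t14.png

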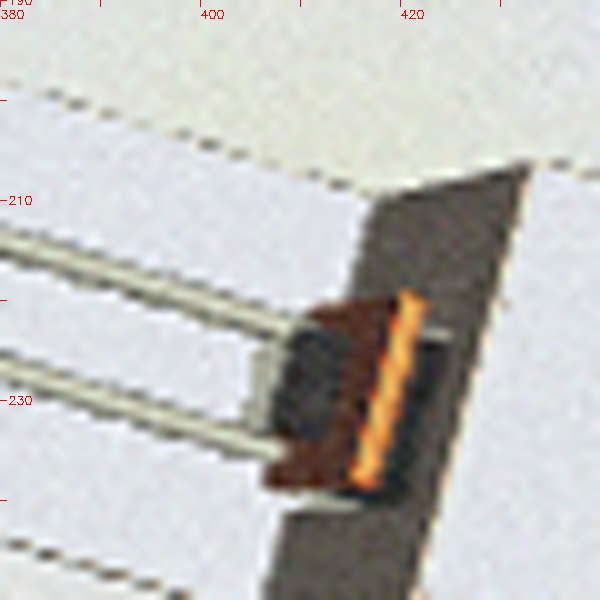

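The crank stands upright on the mat at about (252,205) in the side view. The shaft is bare, the bystanders are where they were, and the plate is still at the reader. Before handing in, I'll compare the plate's position now with the picture taken at the stop.

```bash
python3 - <<'E'
import cv2,numpy as np
f=lambda n:cv2.cvtColor(cv2.imread(n)[270:510,240:445],cv2.COLOR_BGR2HSV)
def m(n):
    h=f(n);k=((h[...,0]>5)&(h[...,0]<25)&(h[...,2]>170)&(h[...,1]>90));y,x=np.nonzero(k);return x.mean()/10,y.mean()/10,k.sum()
for n in('t8','t9','t14'):print(n,m(f'pics/{n}.png'))
from bench import hand_in
print(hand_in())
E
```

```text
t8 (np.float64(14.717093848580442), np.float64(11.991482649842272), np.int64(5072))
t9 (np.float64(14.884974298141557), np.float64(11.922162910241202), np.int64(5058))
t14 (np.float64(14.85190595754394), np.float64(11.938073499201096), np.int64(4381))
the job is handed in; nothing more can be done
None
```

The job is done and handed in after about 29 s of robot time. The middle-sized crank was fitted on the shaft, turned clockwise to the stop, lifted off and stood back on the mat with the gripper clear of it.

**What happened**
- **Fitting:** The first attempt stuck about 6 mm above the seat at roughly 32 N, because the crank was about 1.6 mm off the shaft's axis. I backed off and opened the jaws, and it dropped onto its seat. I then regripped it on the corrected axis.
- **Turning:** It turned about 3.5 rad. The stop showed as the wrist torque rising from about 0.2 to 1.1 Nm, and I backed off straight away. That peak was firmer than I intended for a gentle approach.
- **Placing:** The crank touched the mat with about 15 N before I released it.

**Last checks**
- **Carriage:** Seen from two cameras, the plate's front is 0.268–0.270 m from the shaft and the reader face is about 0.271 m. That is flush to within my 2 mm measuring error, so I rely on the felt stop for the last bit.
- **After lift-off:** The plate moved less than 0.05 pixel in the top view between the stop and the end.
- **Scene:** The crank is upright on the mat and the shaft is bare. The bottles, jar and beaker look untouched in the final pictures.
- **A check that disagreed:** An early single-view estimate allowed a gap of about 5 mm at the reader, because I had guessed the plate sat higher than it does. The close-up view settled it.

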